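# Make up a doming kit and a soldering kit for the jewellery class

### The arm

A 6-joint arm with a two-finger parallel gripper is mounted at the origin on the work surface. World frame = base frame: x ahead of the robot, y to its left, z up, the work surface at z = 0. Lengths are in m, angles in degrees, forces in N, time in s.
With the tool pointing down it reaches from about 0.25 to 0.725 m from the base axis. Payload 4 kg.
Tool frame: the origin (TCP) lies midway between the tips of the shut fingers; the grasp point (between the pads) lies 19 mm behind it; y points along the fingers, x is the direction in which the jaws open and shut, and the axes are right-handed (so a half turn about y gives the same grasp; the last joint's range is limited). The gripper opens to 85 mm and grips with 20 to 120 N. Pads are 22 mm wide; open, the fingers measure 114 mm over their backs; the gripper's body (76 mm by 85 mm) begins 54 mm behind the grasp point. The pads swing forward as they close: fully open they stand 13 mm farther back than shut.
Start: joints at [-73.339, 13.785, 0.286, 76.501, 0, 90], TCP at [0.143, -0.479, 0.231] pointing down, gripper open.
Joint ranges: [-155.79, 155.79], [-60.16, 107.12], [-62.33, 73.08], [-114, 123.19], [-81.49, 82.49], [-180, 180]. Speed limits (degrees/s): [159.86, 159.86, 180, 180, 180, 180].

### API

Orientations are given as a 3x3 rotation matrix whose columns are the frame's x, y, z axes.
In Python, from bench import robot gives the robot as it stands.
- The arm moves only by the tool step_arm, never from a script. Its argument "commands" is a list of rows, each an object with "delta_pos": the shift along the world's x, y, z in m, a list of three; "rotation": the turn, a rotation vector about the world's x, y, z in degrees, a list of three; "hand": the closure, from 0 (fully open) to 1 (shut). In form: [{"delta_pos": [dx, dy, dz], "rotation": [wx, wy, wz], "hand": hand}, ...]. A call has 1 to 10 rows; each row shifts and turns the commanded pose from where the row before left it; what a row does not reach is not made up. A row lasts 1/10 s, in which the tool goes at most 50 mm and 8.59 degrees, less where a joint would pass 70% of its speed; a pose out of reach is approached as far as the arm can. A call with a gripper value outside its range is refused whole. The fingers move at their own pace and stop on an object; the grip force is fixed at half the most. Time passes only in rows, so rows that do not move let the fingers close. It gives the time, the measured TCP pose, the force and the opening at its end, in the units of the state.
- robot.get_obs(): the state, without advancing time (a new reading comes with each control period).
- robot.camera(name): name is "side" or "top" or "wrist"; returns a dict with "image" (420x560x3 uint8, red, green, blue), "range_z" (420x560 float32, m along the optical axis (not along the pixel's ray), 0 where there is no reading), "fx", "fy", "cx", "cy" (pixels), "eye" and "attitude" of the camera in the world. Camera axes: x right, y down, z forward; pixel columns grow to the right and rows downward; lengths in m; the calibration is good to about 2 mm. The wrist camera is an equidistant fisheye: a pixel r from the principal point sees the ray r / f radians off the axis. A picture is of the moment at which its call begins.
- robot.finish_job(): hands the job in, once; it reports no verdict.
The state is a dict: "clock": time; "joint_pos": joint angles; "joint_velocities": joint speeds; "joint_torque": joint torques, N m; "eef_pos": TCP position; "eef_rot": TCP orientation; "force": force on the tool from outside, world axes, zero at the start; "torque": the same for the moment, N m; "width": finger opening in m.
Only numpy, scipy, OpenCV 4.12 (cv2) and the standard library are available. Lean on these libraries where they do the work, as an engineer would, in place of code of your own. Each camera call takes 0.05 s, during which the arm holds its last target. There are 200 camera calls.

### The job

Make up two student kits from the tools on the bench. The doming kit is the brass doming block and the steel ball punch: lay both on the floor of the wooden case and shut its lid fully. The soldering kit is the micro torch and the flux jar: stand both upright on the floor of the grey metal tray, keeping each upright all the way, and leave the unfinished copper cuff where it stands.

Things in the scene. Friction and masses are not known exactly. Their poses are not given: they have to be found in the camera images.
- block: Brass doming block: a 40 mm cube, 0.45 kg, with round hollows (16 to 28 mm across, 6 mm deep) sunk in the top and the four sides. Origin: centre of its underside; z up, x and y square to its sides. Take it across either pair of parallel sides, 40 mm apart.
- punch: Steel ball punch lying on its side, 0.17 kg: octagonal shank 18 mm across flats, 70 mm long, then a short neck and a 17 mm ball. Origin: on the axis at mid-shank, 9 mm above what it lies on. x runs along the axis to the ball: shank from x = -35 to +35 mm, ball's end at +61.5 mm; it balances about 5 mm from the origin towards the ball.
- torch: Micro torch, standing, 130 mm tall, 0.18 kg: round black foot 56 mm across, 12 mm high; dark cylindrical body 33 mm in diameter up to z = 101 mm; steel head (34 x 20 mm) up to 128 mm, its nozzle reaching 34 mm from the axis along +x, its trigger 24 mm along -x. Origin: centre of the underside. Take the body about 85 mm up, fingers closing along its y, past the head's sides.
- jar: Small closed flux jar, standing: white glazed body with a ribbed aluminium screw cap, 47 mm in diameter, 44 mm tall, 0.11 kg. Origin: centre of the underside; z up.
- cuff: Unfinished copper cuff bracelet: an open band standing on its edge like a napkin ring, 64 mm in diameter, 30 mm tall, 2 mm thick, 70 g. Not part of any kit. Origin: centre of the underside. It is left where it stands.
- case: Wooden tool case with a hinged lid, fixed to the table: outside 160 (x) x 180 (y) x 52 mm high without the lid; walls and floor 6 mm, so inside 148 x 168 mm, 46 mm deep, undivided, floor 6 mm above the origin. Origin: centre of the underside; the hinge is along the +x edge, the front at -x.
- tray: Open grey sheet-metal tray with a steel rim, fixed to the table: outside 130 (x) x 210 (y) x 34 mm high (rim to 37 mm), walls and floor 5 mm, so inside 120 x 200 mm, undivided, floor 5 mm above the origin. Origin: centre of the underside.
- case_lid (a joint): Hinge of the case lid in rad: 0 shut, grows as it opens, stop at 1.9 (a little past upright). The stiff hinge keeps the lid at whatever angle it is left; up to about 3 N at the knob moves it. The lid is a board 160 x 180 x 8 mm, 0.16 kg.
- case_lid_handle (a point): Centre of the head of the lid's brass knob (round, 28 mm across, 16 mm long, on a 12 mm stem): 35 mm out from the lid's outer face, 30 mm from its front edge, in the middle. Shut, it lies 130 mm in front of the hinge point and 43 mm above it; it moves with the lid. With fingers closing along the case's y, the knob turns between them while the tool stays pointing down.
- case_lid_hinge (a point): Middle of the hinge line (which runs along the case's y), on the case's rear upper edge, 80 mm behind the case's origin along +x and 52.5 mm above it; does not move with the lid.
Not all that is in view belongs to the job. What is meant by the punch is not pink, red or turquoise, and is the larger of those in its own colour.

How it is judged (in metres and radians):
At the end, for the whole second after the job is handed in: Block and punch lie on the floor of the wooden case (punch axis under 25 mm above its underside), lid shut to under 0.05 rad. Torch and jar stand in the tray, undersides within 7 mm of its floor, upright within 0.1 rad. All at rest and released (x of block in the frame of case between -0.07 and 0.07 m and y of block in the frame of case between -0.08 and 0.08 m and z of block in the frame of case below 0.035 m and x of punch in the frame of case between -0.07 and 0.07 m and y of punch in the frame of case between -0.08 and 0.08 m and z of punch in the frame of case below 0.025 m and value of joint case_lid below 0.05 rad and x of torch in the frame of tray between -0.055 and 0.055 m and y of torch in the frame of tray between -0.095 and 0.095 m and z of each of torch, jar in the frame of tray below 0.012 m and angle between each of torch, jar's own z axis and vertical below 0.1 rad and x of jar in the frame of tray between -0.055 and 0.055 m and y of jar in the frame of tray between -0.095 and 0.095 m and linear speed of each of block, punch, torch, jar below 0.02 m/s); the robot touches nothing.
It fails at once if the torch is tipped more than 0.5 rad (29 degrees) (angle between torch's own z axis and vertical above 0.5 rad).
It fails at once if the flux jar is tipped more than 0.5 rad (29 degrees) (angle between jar's own z axis and vertical above 0.5 rad).
It fails at once if the copper cuff is moved more than 25 mm from where it stood (distance of cuff from where it was at the start of the episode above 0.025 m).
It also fails if it takes over 149 s, if anything falls off the work surface, if the arm or the gripper's body presses on something with over 40 N, if the wrist force passes 120 N, or if a joint passes its speed limit or range.

## Working session

There is one attempt and no reset: what is moved stays moved. The work goes in short steps, Python scripts to look and compute and a tool call to move; the robot and the scene stay as the last step left them, time stands still between calls to the robot, and variables do not carry over. Pictures are saved under pics/ and viewed, about 12 in all and at most 16, crops included, and the job is handed in when it is done.

Besides the shell and the picture viewer there is one more tool, called as name(argument=value, ...), one argument or row to a line, values as JSON. step_arm: Moves the arm, as the interface text tells. Its arguments: {"type":"object","properties":{"commands":{"type":"array","items":{"type":"object","properties":{"delta_pos":{"type":"array","items":{"type":"number"}},"rotation":{"type":"array","items":{"type":"number"}},"hand":{"type":"number"}}}}},"required":["commands"]}

```bash
mkdir -p pics; ls; cat > h.py <<'E'
import numpy as np, cv2
from bench import robot
def shot(n,tag):
    c=robot.camera(n); np.savez(f'pics/{tag}.npz',**c); cv2.imwrite(f'pics/{tag}.png',cv2.cvtColor(c['image'],cv2.COLOR_RGB2BGR)); return c
def load(tag): return dict(np.load(f'pics/{tag}.npz'))
def R(c):
    return np.array(c['attitude']).reshape(3,3)
def ray(c,u,v,fish=False):
    x=(u-c['cx'])/c['fx'];y=(v-c['cy'])/c['fy']
    if fish:
        r=np.hypot(x,y); s=np.sin(r)/max(r,1e-9); d=np.array([x*s,y*s,np.cos(r)])
    else: d=np.array([x,y,1.])
    return R(c)@d
def onz(c,u,v,z,fish=False):
    d=ray(c,u,v,fish); e=np.array(c['eye']); return e+d*(z-e[2])/d[2]
def cloud(c):
    h,w=c['range_z'].shape; u,v=np.meshgrid(np.arange(w),np.arange(h)); z=c['range_z']
    p=np.stack([(u-c['cx'])/c['fx']*z,(v-c['cy'])/c['fy']*z,z],-1)
    return p@R(c).T+np.array(c['eye'])
E
python3 - <<'E'
from h import *
for n in('top','side'):
    c=shot(n,n+'0'); print(n,c['eye'],c['attitude'],c['fx'],c['cx'],c['cy'],(c['range_z']>0).mean())
print(robot.get_obs())
E
```

```text
pics
top [ 0.34666002 -0.02530786  1.04344075] [[ 1.14832759e-03 -9.90300129e-01  1.38940044e-01]
 [-9.99997074e-01 -8.41335459e-04  2.26824177e-03]
 [-2.12934493e-03 -1.38942243e-01 -9.90298197e-01]] 471.8897762958369 283.58803608049 214.98839222278784 0.9958418367346938
side [ 0.30175345 -0.7267538   0.49513579] [[ 0.96929894 -0.11913394  0.21509687]
 [-0.24587544 -0.4618002   0.85222406]
 [-0.00219703 -0.87894691 -0.47691456]] 449.44037561997027 277.57563570902977 211.2181774941864 0.9960289115646258
{'clock': 0.1, 'joint_pos': array([-7.33381381e+01,  1.38264153e+01,  2.20998153e-01,  7.64989332e+01,
        1.86913019e-03,  9.00020979e+01]), 'joint_velocities': array([ 0.07502841,  0.0127328 ,  0.12658065,  0.04072799, -0.00345093,
        0.00589373]), 'joint_torque': array([-4.65342146e-04, -3.73138082e+01,  2.53010362e+01,  1.08757272e-02,
       -2.66077759e-04,  1.12062099e-05]), 'eef_pos': array([ 0.14321338, -0.47847751,  0.23051183]), 'eef_rot': array([[ 2.86687343e-01, -4.90942794e-04,  9.58024074e-01],
       [-9.58022469e-01,  1.75414080e-03,  2.86687761e-01],
       [-1.82125641e-03, -9.99998341e-01,  3.25557375e-05]]), 'force': array([-0.22548854, -0.39215987, -0.26854288]), 'torque': array([0.00315065, 0.00658549, 0.02396353]), 'width': 0.08581563840757686}
```

View pics/top0.png

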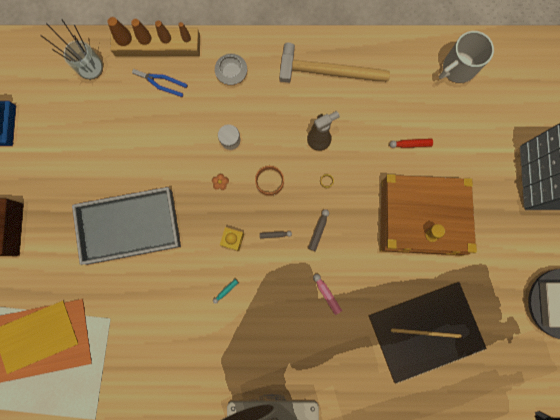

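View pics/side0.png

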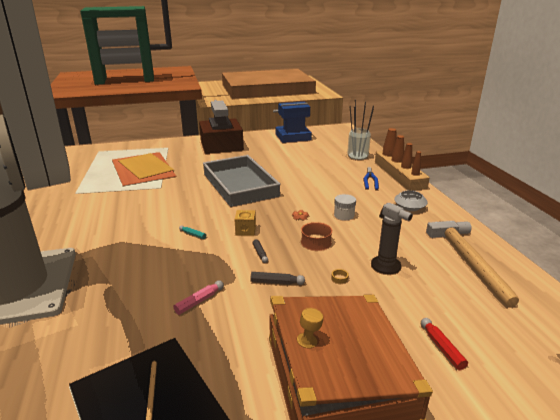

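Top view: large dark punch (318,230), small dark tool (276,235), pink (327,294), red (411,143), turquoise (226,291). Block (232,238), torch (320,133), jar (229,136), cuff (270,181), tray (127,226), case (428,215), knob (436,231). The side view agrees. The larger dark one fits the punch; I'll measure it and confirm in a crop.

```bash
cat > m.py <<'E'
from h import *
t=load('top0'); s=load('side0'); P=cloud(t); Q=cloud(s)
def st(name,c,P,box,zmin,zmax=1):
    u0,v0,u1,v1=box; p=P[v0:v1,u0:u1].reshape(-1,3); p=p[(p[:,2]>zmin)&(p[:,2]<zmax)]
    r=cv2.minAreaRect((p[:,:2]*1000).astype(np.float32))
    print(name,len(p),'z95 %.1f'%(1e3*np.percentile(p[:,2],95)),'rect c',np.round(r[0],1),'size',np.round(r[1],1),'ang %.1f'%r[2],'mean',np.round(p.mean(0)*1e3,1))
tab=P[100:120,180:200].reshape(-1,3); print('table z',np.median(tab[:,2]))
st('block',t,P,(212,218,252,260),.03)
st('punch',t,P,(300,203,335,255),.008); st('punch_top',t,P,(300,203,335,255),.014)
st('small',t,P,(255,225,296,246),.006)
st('jar',t,P,(212,118,245,155),.035)
st('torchbody',t,P,(300,105,345,155),.02)
st('torchhead',t,P,(300,105,345,155),.105)
st('cuff',t,P,(250,162,292,200),.02)
st('trayrim',t,P,(68,180,186,268),.03)
st('trayfloor',t,P,(95,210,160,245),-.02)
st('lid',t,P,(372,168,485,262),.045,.068)
st('knob',t,P,(422,215,450,245),.08)
for n,b,z0,z1 in[('block',(232,208,260,240),.032,.1),('punch',(248,268,310,290),.010,.05),('jar',(330,192,360,222),.036,.1),('torchhead',(374,200,416,226),.105,.3),('torchfoot',(365,250,408,275),.003,.02),('knob',(296,305,330,350),.08,.2),('trayfloor',(220,172,260,190),-.02,.02)]: st('S '+n,s,Q,b,z0,z1)
def crop(b,k=6):
    u0,v0,u1,v1=b; return cv2.resize(cv2.cvtColor(t['image'][v0:v1,u0:u1],cv2.COLOR_RGB2BGR),None,fx=k,fy=k,interpolation=cv2.INTER_CUBIC)
cv2.imwrite('pics/crop1.png',crop((210,105,342,200+0)) if 0 else crop((212,105,342,260),4)[:620])
E
python3 m.py
```

```text
table z -0.0008810481743001253
block 354 z95 41.8 rect c [438.4  90. ] size [40.4 39.8] ang 73.6 mean [438.3  89.7  37.9]
punch 336 z95 19.2 rect c [ 460.9 -100.6] size [17.8 96.3] ang 69.0 mean [457.9 -99.3  15.2]
punch_top 227 z95 19.7 rect c [460.1 -99.9] size [16.  94.3] ang 69.6 mean [455.8 -98.5  16.7]
small 183 z95 14.7 rect c [450.1  -4.2] size [13.2 70.6] ang 2.6 mean [449.8  -2.9  11.2]
jar 366 z95 46.1 rect c [666.3  98.5] size [46.3 45.9] ang 1.9 mean [665.5  98.8  42.9]
torchbody 511 z95 128.0 rect c [ 673.6 -105.6] size [34.  57.2] ang 45.6 mean [ 665.1 -103.8  100.8]
torchhead 311 z95 128.3 rect c [ 672.9 -107.7] size [30. 58.] ang 14.2 mean [ 670.1 -105.5  122.4]
cuff 157 z95 31.7 rect c [569.9   9.2] size [61.6 61.7] ang 0.1 mean [574.5   9.8  27.8]
trayrim 1031 z95 38.7 rect c [467.2 320.4] size [133.8 214. ] ang 10.8 mean [466.1 322.3  35.3]
trayfloor 2267 z95 7.3 rect c [465.6 324.7] size [ 77.  146.3] ang 0.3 mean [465.3 324.3   4.2]
lid 2593 z95 67.5 rect c [ 489.1 -329.2] size [183.3 162.4] ang 87.3 mean [ 526.6 -324.9   62.1]
knob 291 z95 122.8 rect c [ 440.4 -333.6] size [56.6 37.1] ang 89.4 mean [ 439.4 -326.5  104.3]
S block 246 z95 40.5 rect c [436.5  89.9] size [45.1 40.2] ang 74.0 mean [435.8  87.4  37.6]
S punch 389 z95 18.3 rect c [ 458.2 -102.2] size [16.3 95.3] ang 69.3 mean [ 455.7 -103.    14.9]
S jar 219 z95 44.5 rect c [664.4  99.6] size [46.9 46.6] ang 55.2 mean [662.8  94.8  42.3]
S torchhead 404 z95 127.3 rect c [ 671.3 -109.6] size [31.7 54.4] ang 14.2 mean [ 667.5 -111.6  119.2]
S torchfoot 335 z95 17.7 rect c [ 665.9 -106.6] size [46.8 54. ] ang 60.6 mean [ 662.  -113.5    9.7]
S knob 679 z95 122.3 rect c [ 448.6 -305.9] size [77.2 31.4] ang 73.7 mean [ 440.9 -329.9  106.6]
S trayfloor 655 z95 6.3 rect c [468.5 335.5] size [136.2 103.3] ang 82.7 mean [469.7 342.2   4.8]
```

View pics/crop1.png

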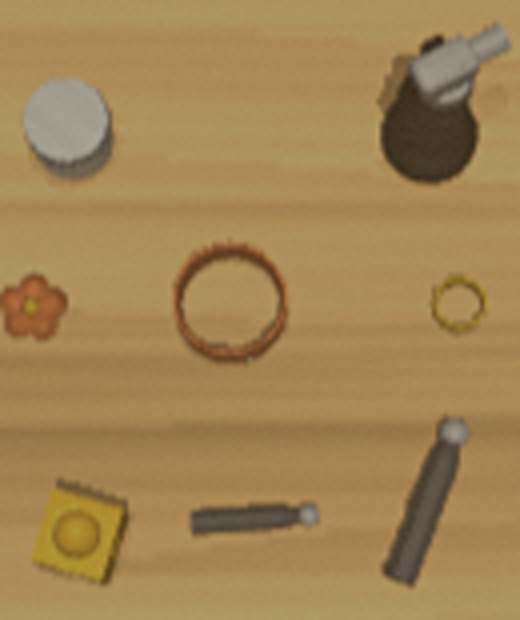

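The crop confirms the larger dark punch (lying (400,575)→(453,430)): 96 x 18 mm measured, against 71 x 13 for the small dark one. The knob stands 19 mm too high for a shut lid, so the lid may be ajar; I'll fit its plane and get the torch's and tray's yaw.

```bash
cat > m2.py <<'E'
from h import *
for tag,box,tb in(('top0',(375,170,480,258),(300,105,345,155)),('side0',(270,290,430,400),(374,195,420,230))):
    c=load(tag);P=cloud(c);u0,v0,u1,v1=box
    p=P[v0:v1,u0:u1].reshape(-1,3);p=p[(p[:,2]>.05)&(p[:,2]<.092)]
    for i in range(6):
        A=np.c_[p[:,:2],np.ones(len(p))];k=np.linalg.lstsq(A,p[:,2],rcond=None)[0];r=p[:,2]-A@k;p=p[abs(r)<max(.002,1.5*r.std())]
    print(tag,'plane',k,len(p),'tilt rad',np.arctan(np.hypot(*k[:2])))
    q=P[v0:v1,u0:u1].reshape(-1,3);q=q[abs(q[:,2]-q[:,:2]@k[:2]-k[2])<.004];r=cv2.minAreaRect((q[:,:2]*1e3).astype(np.float32));print('lid rect',r)
    print('lid corners',np.round(cv2.boxPoints(r),1).tolist())
    q=P[v0:v1,u0:u1].reshape(-1,3);q=q[q[:,2]>.113];r=cv2.minEnclosingCircle((q[:,:2]*1e3).astype(np.float32));print('knobtop',r,q.mean(0),len(q),q[:,2].max())
    u0,v0,u1,v1=tb;q=P[v0:v1,u0:u1].reshape(-1,3);q=q[(q[:,2]>.112)&(q[:,2]<.15)];m=q[:,:2].mean(0);w,V=np.linalg.eigh(np.cov((q[:,:2]-m).T));d=V[:,1];d*=np.sign(-d[1]);a=(q[:,:2]-m)@d
    print('head',m,np.degrees(np.arctan2(d[1],d[0])),a.min(),a.max(),len(q))
    r=cv2.minAreaRect((q[q[:,2]>.122][:,:2]*1e3).astype(np.float32));print('headtop',r)
P=cloud(load('top0'));b=P[105:155,300:345].reshape(-1,3)
q=b[(b[:,2]>.004)&(b[:,2]<.016)];print('foot circ',cv2.minEnclosingCircle((q[:,:2]*1e3).astype(np.float32)),len(q))
b=P[218:260,212:252].reshape(-1,3);q=b[b[:,2]>.037];print('block',cv2.minAreaRect((q[:,:2]*1e3).astype(np.float32)))
q=P[203:255,300:335].reshape(-1,3);q=q[q[:,2]>.013];m=q[:,:2].mean(0);w,V=np.linalg.eigh(np.cov((q[:,:2]-m).T));d=V[:,1];d*=np.sign(d[0]);a=(q[:,:2]-m)@d;print('punch dir',np.degrees(np.arctan2(d[1],d[0])),'origin',m+d*(a.min()+.035),'tip',m+d*a.max())
E
python3 m2.py
```

```text
top0 plane [-0.14219572  0.00778604  0.14320354] 4634 tilt rad 0.14145758104087525
lid rect ((489.6195068359375, -329.0758972167969), (183.28057861328125, 159.99681091308594), 87.1822509765625)
lid corners [[405.20001220703125, -416.70001220703125], [565.0, -424.5], [574.0, -241.5], [414.20001220703125, -233.60000610351562]]
knobtop ((397.86553955078125, -182.610595703125), 165.4272918701172) [ 0.42224194 -0.25360898  0.34003383] 214 1.0434407516583615
head [ 0.67114216 -0.10622628] -62.785432713533034 -0.025491407931494653 0.03042727644330965 282
headtop ((675.6424560546875, -108.77919006347656), (25.425193786621094, 52.094200134277344), 26.86932373046875)
side0 plane [-0.14350027  0.00698173  0.14396475] 11373 tilt rad 0.14269357674366295
lid rect ((489.079345703125, -328.2918395996094), (181.92971801757812, 160.86228942871094), 86.98487854003906)
lid corners [[404.0, -414.8999938964844], [564.5999755859375, -423.3999938964844], [574.2000122070312, -241.6999969482422], [413.5, -233.1999969482422]]
knobtop ((375.3380126953125, -520.0936279296875), 219.36993408203125) [ 0.42253957 -0.38935078  0.17617785] 419 0.4951357882291015
head [ 0.66871675 -0.11250078] -56.87218013616883 -0.02962370644003415 0.026333387065097972 327
headtop ((676.00732421875, -108.68561553955078), (28.56913948059082, 51.26872634887695), 28.584421157836914)
foot circ ((696.2518310546875, -102.41817474365234), 57.798763275146484) 226
block ((408.3110046386719, 36.497467041015625), (168.4066162109375, 46.06721115112305), 60.37046813964844)
punch dir -24.54217089682289 origin [ 0.36990859 -0.05865655] tip [ 0.50292012 -0.11939166]
```

step_arm(
  commands=[
    {"delta_pos": [0.03, 0.015, 0], "rotation": [0, 0, -3.6], "hand": 0},
    {"delta_pos": [0.04, 0.02, 0], "rotation": [0, 0, -4], "hand": 0},
    {"delta_pos": [0.04, 0.02, 0], "rotation": [0, 0, -4], "hand": 0},
    {"delta_pos": [0.04, 0.02, 0], "rotation": [0, 0, -4], "hand": 0},
    {"delta_pos": [0.04, 0.02, 0], "rotation": [0, 0, -4], "hand": 0},
    {"delta_pos": [0.04, 0.02, 0], "rotation": [0, 0, 0], "hand": 0},
    {"delta_pos": [0.04, 0.02, 0], "rotation": [0, 0, 0], "hand": 0},
    {"delta_pos": [0.0333, 0.0165, -0.0205], "rotation": [0, 0, 0], "hand": 0},
    {"delta_pos": [0, 0, -0.03], "hand": 0},
    {"delta_pos": [0, 0, 0], "hand": 0},
  ],
)

```text
invalid input at $.commands[8]: expected keys delta_pos, rotation, hand
```

step_arm(
  commands=[
    {"delta_pos": [0.03, 0.015, 0], "rotation": [0, 0, -3.6], "hand": 0},
    {"delta_pos": [0.04, 0.02, 0], "rotation": [0, 0, -4], "hand": 0},
    {"delta_pos": [0.04, 0.02, 0], "rotation": [0, 0, -4], "hand": 0},
    {"delta_pos": [0.04, 0.02, 0], "rotation": [0, 0, -4], "hand": 0},
    {"delta_pos": [0.04, 0.02, 0], "rotation": [0, 0, -4], "hand": 0},
    {"delta_pos": [0.04, 0.02, 0], "rotation": [0, 0, 0], "hand": 0},
    {"delta_pos": [0.04, 0.02, 0], "rotation": [0, 0, 0], "hand": 0},
    {"delta_pos": [0.0333, 0.0165, -0.0205], "rotation": [0, 0, 0], "hand": 0},
    {"delta_pos": [0, 0, -0.03], "rotation": [0, 0, 0], "hand": 0},
    {"delta_pos": [0, 0, 0], "rotation": [0, 0, 0], "hand": 0},
  ],
)

```text
clock: 1.1
eef_pos: [0.4449, -0.3246, 0.176]
eef_rot: [[-0.049, -0.008, 0.999], [-0.999, 0.006, -0.049], [-0.005, -1.0, -0.008]]
force: [-0.4, 0.2, -0.1]
width: 0.0855
```

```bash
cat > m3.py <<'E'
from h import *
w=shot('wrist','w1'); print(w['eye'],w['fx'],w['cx'],w['cy'],R(w).round(3).tolist(),robot.get_obs()['eef_pos'])
# torch body circle, side view + top, known r 16.5
from scipy.optimize import least_squares
for tag,b in(('side0',(365,195,410,275)),('top0',(300,105,345,155))):
    P=cloud(load(tag));u0,v0,u1,v1=b;q=P[v0:v1,u0:u1].reshape(-1,3);q=q[(q[:,2]>.03)&(q[:,2]<.095)&(np.hypot(q[:,0]-.67,q[:,1]+.106)<.03)]
    e=np.array(load(tag)['eye'])
    f=least_squares(lambda c:np.hypot(q[:,0]-c[0],q[:,1]-c[1])-.0165,[.672,-.104],loss='soft_l1',f_scale=.001)
    print(tag,'torch axis',f.x,len(q),np.abs(f.fun).mean())
    q=P[v0:v1,u0:u1].reshape(-1,3);q=q[(q[:,2]>.003)&(q[:,2]<.016)&(np.hypot(q[:,0]-.67,q[:,1]+.106)<.04)];print('foot',q[:,:2].min(0),q[:,:2].max(0),len(q))
E
python3 m3.py
```

```text
[ 0.52443854 -0.32904316  0.31919895] 325.19226210127806 274.9942465891607 209.46692898624946 [[-0.049, -0.948, -0.314], [-0.999, 0.044, 0.021], [-0.006, 0.314, -0.949]] [ 0.44517428 -0.32587687  0.17836436]
side0 torch axis [ 0.66898276 -0.1017085 ] 571 0.0007474409500995424
foot [ 0.6407814  -0.13021458] [ 0.6952628  -0.07695427] 304
top0 torch axis [ 0.67029129 -0.10289351] 129 0.00036591320114101876
foot [ 0.63465261 -0.13299095] [ 0.69315568 -0.07575448] 233
```

View pics/w1.png

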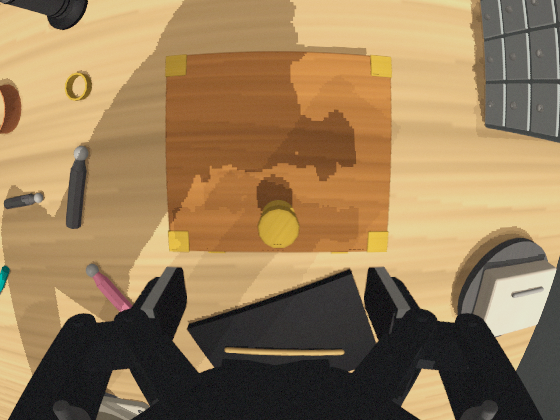

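The wrist picture shows the knob top at (279,228); its ray cast onto z=0.1215 gives (0.446,-0.327), agreeing with the plan. Now descend and close.

step_arm(
  commands=[
    {"delta_pos": [0, 0, -0.03], "rotation": [0, 0, 0], "hand": 0},
    {"delta_pos": [0, 0, -0.03], "rotation": [0, 0, 0], "hand": 0},
    {"delta_pos": [0, 0, -0.028], "rotation": [0, 0, 0], "hand": 0},
    {"delta_pos": [0, 0, 0], "rotation": [0, 0, 0], "hand": 0},
    {"delta_pos": [0, 0, 0], "rotation": [0, 0, 0], "hand": 1},
    {"delta_pos": [0, 0, 0], "rotation": [0, 0, 0], "hand": 1},
    {"delta_pos": [0, 0, 0], "rotation": [0, 0, 0], "hand": 1},
    {"delta_pos": [0, 0, 0], "rotation": [0, 0, 0], "hand": 1},
    {"delta_pos": [0, 0, 0], "rotation": [0, 0, 0], "hand": 1},
    {"delta_pos": [0, 0, 0], "rotation": [0, 0, 0], "hand": 1},
  ],
)

```text
clock: 2.15
eef_pos: [0.4466, -0.3266, 0.0931]
eef_rot: [[-0.051, 0.0, 0.999], [-0.999, 0.001, -0.051], [-0.001, -1.0, -0.0]]
force: [-0.3, 3.7, 1.6]
width: 0.0258
```

```bash
python3 - <<'E'
import numpy as np
e=np.radians(np.append(np.arange(26.4,110,4.5),110.4)); d=np.array([.9987,-.0506])
p=np.c_[-np.cos(e)[:,None]*d*.137,np.sin(e)*.137]
print(len(p)-1);print((np.diff(p,axis=0)).round(4).tolist())
E
```

```text
19
[[0.0052, -0.0003, 0.0094], [0.0059, -0.0003, 0.009], [0.0066, -0.0003, 0.0085], [0.0072, -0.0004, 0.008], [0.0078, -0.0004, 0.0074], [0.0084, -0.0004, 0.0067], [0.0089, -0.0004, 0.0061], [0.0093, -0.0005, 0.0054], [0.0097, -0.0005, 0.0046], [0.01, -0.0005, 0.0038], [0.0103, -0.0005, 0.003], [0.0105, -0.0005, 0.0022], [0.0107, -0.0005, 0.0014], [0.0107, -0.0005, 0.0005], [0.0107, -0.0005, -0.0003], [0.0107, -0.0005, -0.0012], [0.0106, -0.0005, -0.002], [0.0104, -0.0005, -0.0028], [0.0068, -0.0003, -0.0023]]
```

step_arm(
  commands=[
    {"delta_pos": [0.0052, -0.0003, 0.0094], "rotation": [0, 0, 0], "hand": 1},
    {"delta_pos": [0.0059, -0.0003, 0.009], "rotation": [0, 0, 0], "hand": 1},
    {"delta_pos": [0.0066, -0.0003, 0.0085], "rotation": [0, 0, 0], "hand": 1},
    {"delta_pos": [0.0072, -0.0004, 0.008], "rotation": [0, 0, 0], "hand": 1},
    {"delta_pos": [0.0078, -0.0004, 0.0074], "rotation": [0, 0, 0], "hand": 1},
    {"delta_pos": [0.0084, -0.0004, 0.0067], "rotation": [0, 0, 0], "hand": 1},
    {"delta_pos": [0.0089, -0.0004, 0.0061], "rotation": [0, 0, 0], "hand": 1},
    {"delta_pos": [0.0093, -0.0005, 0.0054], "rotation": [0, 0, 0], "hand": 1},
    {"delta_pos": [0.0097, -0.0005, 0.0046], "rotation": [0, 0, 0], "hand": 1},
    {"delta_pos": [0.01, -0.0005, 0.0038], "rotation": [0, 0, 0], "hand": 1},
  ],
)

```text
clock: 3.15
eef_pos: [0.5248, -0.3305, 0.1627]
eef_rot: [[-0.051, -0.003, 0.999], [-0.999, 0.002, -0.051], [-0.002, -1.0, -0.003]]
force: [-4.4, 5.0, 0.3]
width: 0.0255
```

step_arm(
  commands=[
    {"delta_pos": [0.0103, -0.0005, 0.003], "rotation": [0, 0, 0], "hand": 1},
    {"delta_pos": [0.0105, -0.0005, 0.0022], "rotation": [0, 0, 0], "hand": 1},
    {"delta_pos": [0.0107, -0.0005, 0.0014], "rotation": [0, 0, 0], "hand": 1},
    {"delta_pos": [0.0107, -0.0005, 0.0005], "rotation": [0, 0, 0], "hand": 1},
    {"delta_pos": [0.0107, -0.0005, -0.0003], "rotation": [0, 0, 0], "hand": 1},
    {"delta_pos": [0.0107, -0.0005, -0.0012], "rotation": [0, 0, 0], "hand": 1},
    {"delta_pos": [0.0106, -0.0005, -0.002], "rotation": [0, 0, 0], "hand": 1},
    {"delta_pos": [0.0104, -0.0005, -0.0028], "rotation": [0, 0, 0], "hand": 1},
    {"delta_pos": [0.0068, -0.0003, -0.0023], "rotation": [0, 0, 0], "hand": 1},
    {"delta_pos": [0, 0, 0], "rotation": [0, 0, 0], "hand": 1},
  ],
)

```text
clock: 4.15
eef_pos: [0.6193, -0.3352, 0.1619]
eef_rot: [[-0.05, 0.003, 0.999], [-0.999, -0.0, -0.05], [0.0, -1.0, 0.004]]
force: [1.7, 4.7, 3.4]
width: 0.0256
```

```bash
python3 -c "
from h import *
shot('side','s2');o=robot.get_obs();print(o['eef_pos'],o['force'],o['joint_pos'],o['width'])"
```

```text
[ 0.61901953 -0.33519307  0.16190107] [1.13369247 4.39547811 3.23289431] [-2.84719861e+01  3.96567218e+01  3.06039391e+01  8.07569684e+01
  8.55203514e-02  1.54396872e+02] 0.0258156446915196
```

View pics/s2.png

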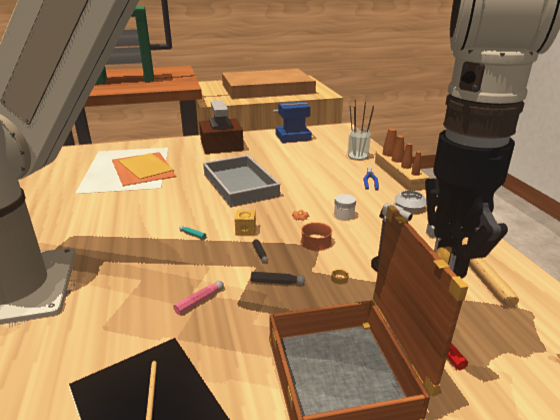

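Lid stands just past upright (case open, empty; the arm holds the knob at (445,255)). Releasing and going to the block.

step_arm(
  commands=[
    {"delta_pos": [0, 0, 0], "rotation": [0, 0, 0], "hand": 0},
    {"delta_pos": [0, 0, 0], "rotation": [0, 0, 0], "hand": 0},
    {"delta_pos": [0, 0, 0], "rotation": [0, 0, 0], "hand": 0},
    {"delta_pos": [0, 0, 0], "rotation": [0, 0, 0], "hand": 0},
    {"delta_pos": [0, 0, 0.02], "rotation": [0, 0, 0], "hand": 0},
    {"delta_pos": [0, 0, 0.04], "rotation": [0, 0, 0], "hand": 0},
    {"delta_pos": [0, 0, 0.045], "rotation": [0, 0, 0], "hand": 0},
    {"delta_pos": [-0.01, 0.02, 0], "rotation": [0, 0, 4], "hand": 0},
    {"delta_pos": [-0.015, 0.03, 0], "rotation": [0, 0, 6], "hand": 0},
    {"delta_pos": [-0.02, 0.04, 0], "rotation": [0, 0, 6], "hand": 0},
  ],
)

```text
clock: 5.2
eef_pos: [0.5721, -0.2466, 0.265]
eef_rot: [[0.228, 0.002, 0.974], [-0.974, -0.001, 0.228], [0.001, -1.0, 0.001]]
force: [0.9, 0.7, 1.2]
width: 0.0856
```

step_arm(
  commands=[
    {"delta_pos": [-0.02, 0.042, 0], "rotation": [0, 0, 7], "hand": 0},
    {"delta_pos": [-0.02, 0.042, 0], "rotation": [0, 0, 7], "hand": 0},
    {"delta_pos": [-0.02, 0.042, 0], "rotation": [0, 0, 7], "hand": 0},
    {"delta_pos": [-0.02, 0.042, 0], "rotation": [0, 0, 7], "hand": 0},
    {"delta_pos": [-0.02, 0.042, 0], "rotation": [0, 0, 7], "hand": 0},
    {"delta_pos": [-0.02, 0.042, 0], "rotation": [0, 0, 7], "hand": 0},
    {"delta_pos": [-0.02, 0.042, -0.02], "rotation": [0, 0, 7], "hand": 0},
    {"delta_pos": [-0.01, 0.032, -0.04], "rotation": [0, 0, 7], "hand": 0},
    {"delta_pos": [-0.0066, 0.0092, -0.04], "rotation": [0, 0, 4.6], "hand": 0},
    {"delta_pos": [0, 0, -0.03], "rotation": [0, 0, 0], "hand": 0},
  ],
)

```text
clock: 6.2
eef_pos: [0.4144, 0.0887, 0.1356]
eef_rot: [[0.961, -0.001, 0.277], [-0.277, -0.0, 0.961], [-0.001, -1.0, -0.0]]
force: [0.7, -0.8, 0.6]
width: 0.0854
```

```bash
python3 -c "
from h import *
w=shot('wrist','w2');o=robot.get_obs();print(o['eef_pos'],o['eef_rot'].round(3).tolist(),o['joint_pos'])
im=w['image'].astype(int);hsv=cv2.cvtColor(w['image'],cv2.COLOR_RGB2HSV)
print(w['eye'])"
```

```text
[0.4117597  0.08742299 0.13145097] [[0.96, -0.008, 0.279], [-0.279, -0.002, 0.96], [-0.007, -1.0, -0.004]] [ 1.20000531e+01  9.62535302e+00 -2.07004520e+01  6.01591061e+01
 -1.83992455e-02  1.18207666e+02]
[0.43634575 0.16411872 0.27944696]
```

View pics/w2.png

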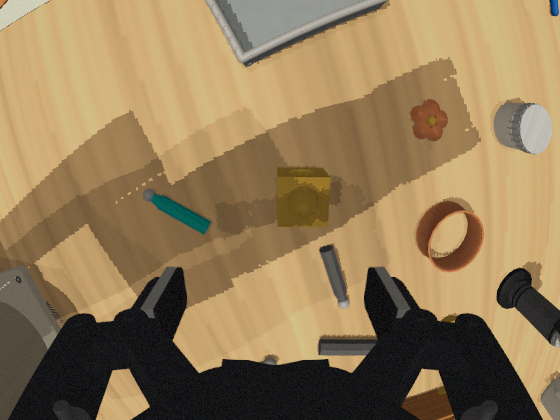

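Wrist picture: block top face at about (304,204), its sides square to the image. I'll cast its top's outline.

```bash
python3 -c "
from h import *
w=load('w2');
for z,pts in((.04,[(279,177),(329,178),(328,227),(278,226)]),):
    q=np.array([onz(w,u,v,z,True) for u,v in pts]);print(q.round(4),q.mean(0).round(4),cv2.minAreaRect((q[:,:2]*1e3).astype(np.float32)))
P=w['range_z'];print(P[215,300],P[200,285])"
```

```text
[[0.4247 0.1143 0.04  ]
 [0.4611 0.1033 0.04  ]
 [0.4512 0.0648 0.04  ]
 [0.4132 0.0767 0.04  ]] [0.4376 0.0898 0.04  ] ((437.9681396484375, 89.58233642578125), (39.678340911865234, 39.7613525390625), 72.9678726196289)
0.25397685 0.2478788
```

step_arm(
  commands=[
    {"delta_pos": [0.026, 0.0025, -0.03], "rotation": [0, 0, 0], "hand": 0},
    {"delta_pos": [0, 0, -0.04], "rotation": [0, 0, 0], "hand": 0},
    {"delta_pos": [0, 0, -0.036], "rotation": [0, 0, 0], "hand": 0},
    {"delta_pos": [0, 0, -0.02], "rotation": [0, 0, 0], "hand": 0},
    {"delta_pos": [0, 0, 0], "rotation": [0, 0, 0], "hand": 1},
    {"delta_pos": [0, 0, 0], "rotation": [0, 0, 0], "hand": 1},
    {"delta_pos": [0, 0, 0], "rotation": [0, 0, 0], "hand": 1},
    {"delta_pos": [0, 0, 0], "rotation": [0, 0, 0], "hand": 1},
    {"delta_pos": [0, 0, 0], "rotation": [0, 0, 0], "hand": 1},
    {"delta_pos": [0, 0, 0.01], "rotation": [0, 0, 0], "hand": 1},
  ],
)

```text
clock: 7.25
eef_pos: [0.4416, 0.0898, 0.0215]
eef_rot: [[0.96, -0.001, 0.281], [-0.281, -0.001, 0.96], [-0.0, -1.0, -0.001]]
force: [-0.7, 0.2, -5.9]
width: 0.0392
```

step_arm(
  commands=[
    {"delta_pos": [0, 0, 0.03], "rotation": [0, 0, 0], "hand": 1},
    {"delta_pos": [0, -0.01, 0.04], "rotation": [0, 0, 0], "hand": 1},
    {"delta_pos": [0.005, -0.03, 0.03], "rotation": [0, 0, 2], "hand": 1},
    {"delta_pos": [0.005, -0.045, 0.01], "rotation": [0, 0, 2], "hand": 1},
    {"delta_pos": [0.005, -0.045, 0], "rotation": [0, 0, 2], "hand": 1},
    {"delta_pos": [0.005, -0.045, 0], "rotation": [0, 0, 2], "hand": 1},
    {"delta_pos": [0.01, -0.045, 0], "rotation": [0, 0, 2], "hand": 1},
    {"delta_pos": [0.01, -0.045, 0], "rotation": [0, 0, 2], "hand": 1},
    {"delta_pos": [0.005, -0.045, 0], "rotation": [0, 0, 1.3], "hand": 1},
    {"delta_pos": [0.005, -0.03, 0], "rotation": [0, 0, 0], "hand": 1},
  ],
)

```text
clock: 8.25
eef_pos: [0.4921, -0.2536, 0.1319]
eef_rot: [[0.998, 0.001, 0.055], [-0.055, -0.002, 0.998], [0.001, -1.0, -0.002]]
force: [0.7, 0.8, -5.6]
width: 0.0387
```

step_arm(
  commands=[
    {"delta_pos": [0, -0.028, 0], "rotation": [0, 0, 0], "hand": 1},
    {"delta_pos": [0, 0, 0], "rotation": [0, 0, 0], "hand": 1},
    {"delta_pos": [0, 0, 0], "rotation": [0, 0, 0], "hand": 1},
  ],
)

```text
clock: 8.55
eef_pos: [0.4916, -0.2786, 0.1313]
eef_rot: [[0.998, -0.0, 0.055], [-0.055, 0.0, 0.998], [-0.0, -1.0, 0.0]]
force: [0.5, 0.8, -5.0]
width: 0.0389
```

```bash
python3 -c "
from h import *
c=shot('side','s3');o=robot.get_obs();print(o['eef_pos'],o['eef_rot'].round(3).tolist(),o['width'],o['force'])"
```

```text
[ 0.49167827 -0.27777555  0.13127717] [[0.999, -0.0, 0.053], [-0.053, 0.0, 0.999], [-0.001, -1.0, 0.0]] 0.038746083362943086 [ 0.01944731 -0.24569813 -4.85133155]
```

View pics/s3.png

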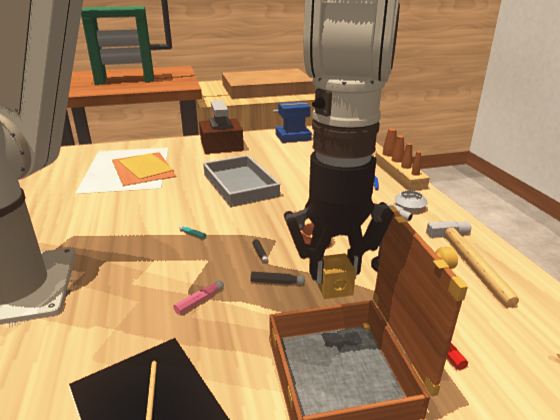

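Block held straight in the fingers (337,275), above the case. Lowering.

step_arm(
  commands=[
    {"delta_pos": [0, 0, -0.03], "rotation": [0, 0, 0], "hand": 1},
    {"delta_pos": [0, 0, -0.035], "rotation": [0, 0, 0], "hand": 1},
    {"delta_pos": [0, 0, -0.025], "rotation": [0, 0, 0], "hand": 1},
    {"delta_pos": [0, 0, -0.015], "rotation": [0, 0, 0], "hand": 1},
    {"delta_pos": [0, 0, -0.004], "rotation": [0, 0, 0], "hand": 1},
    {"delta_pos": [0, 0, 0], "rotation": [0, 0, 0], "hand": 1},
  ],
)

```text
clock: 9.2
eef_pos: [0.4919, -0.2769, 0.022]
eef_rot: [[0.999, -0.001, 0.052], [-0.052, 0.001, 0.999], [-0.001, -1.0, 0.001]]
force: [0.1, -0.3, -5.1]
width: 0.0392
```

step_arm(
  commands=[
    {"delta_pos": [0, 0, -0.002], "rotation": [0, 0, 0], "hand": 1},
    {"delta_pos": [0, 0, -0.002], "rotation": [0, 0, 0], "hand": 1},
    {"delta_pos": [0, 0, 0], "rotation": [0, 0, 0], "hand": 1},
  ],
)

```text
clock: 9.5
eef_pos: [0.4929, -0.2783, 0.019]
eef_rot: [[0.999, 0.002, 0.053], [-0.053, -0.001, 0.999], [0.002, -1.0, -0.001]]
force: [-0.4, -0.8, -4.7]
width: 0.0391
```

step_arm(
  commands=[
    {"delta_pos": [0, 0, -0.002], "rotation": [0, 0, 0], "hand": 1},
    {"delta_pos": [0, 0, 0], "rotation": [0, 0, 0], "hand": 1},
  ],
)

```text
clock: 9.7
eef_pos: [0.4929, -0.2783, 0.0189]
eef_rot: [[0.999, 0.002, 0.053], [-0.053, -0.001, 0.999], [0.002, -1.0, -0.001]]
force: [-3.1, 3.5, 8.9]
width: 0.0389
```

step_arm(
  commands=[
    {"delta_pos": [0, 0, -0.002], "rotation": [0, 0, 0], "hand": 1},
    {"delta_pos": [0, 0, 0], "rotation": [0, 0, 0], "hand": 1},
  ],
)

```text
clock: 9.9
eef_pos: [0.4929, -0.2783, 0.0189]
eef_rot: [[0.999, 0.003, 0.053], [-0.053, -0.001, 0.999], [0.003, -1.0, -0.001]]
force: [-6.4, 4.0, 20.9]
width: 0.0393
```

step_arm(
  commands=[
    {"delta_pos": [0, 0, 0.003], "rotation": [0, 0, 0], "hand": 0.3},
    {"delta_pos": [0, 0, 0], "rotation": [0, 0, 0], "hand": 0.3},
    {"delta_pos": [0, 0, 0], "rotation": [0, 0, 0], "hand": 0.3},
    {"delta_pos": [0, 0, 0.02], "rotation": [0, 0, 0], "hand": 0.3},
    {"delta_pos": [0, 0, 0.045], "rotation": [0, 0, 0], "hand": 0.3},
    {"delta_pos": [0, 0, 0.05], "rotation": [0, 0, 3], "hand": 0.3},
    {"delta_pos": [0, 0.02, 0.01], "rotation": [0, 0, 8], "hand": 0.3},
    {"delta_pos": [-0.005, 0.03, 0], "rotation": [0, 0, 8], "hand": 0.3},
    {"delta_pos": [-0.01, 0.03, 0], "rotation": [0, 0, 8], "hand": 0.3},
    {"delta_pos": [-0.01, 0.03, 0], "rotation": [0, 0, 8], "hand": 0.3},
  ],
)

```text
clock: 10.9
eef_pos: [0.467, -0.1671, 0.142]
eef_rot: [[0.846, 0.0, -0.534], [0.534, 0.0, 0.846], [0.0, -1.0, -0.0]]
force: [0.3, -0.1, -0.6]
width: 0.06
```

step_arm(
  commands=[
    {"delta_pos": [-0.01, 0.03, 0], "rotation": [0, 0, 8], "hand": 0.3},
    {"delta_pos": [-0.006, 0.03, 0], "rotation": [0, 0, 8], "hand": 0.3},
    {"delta_pos": [0, 0.01, 0], "rotation": [0, 0, 8], "hand": 0.3},
    {"delta_pos": [0, 0, 0], "rotation": [0, 0, 8], "hand": 0.3},
    {"delta_pos": [0, 0, 0], "rotation": [0, 0, 5.3], "hand": 0.3},
    {"delta_pos": [0, 0, 0], "rotation": [0, 0, 0], "hand": 0.3},
    {"delta_pos": [0, 0, 0], "rotation": [0, 0, 0], "hand": 0.3},
  ],
)

```text
clock: 11.6
eef_pos: [0.4511, -0.098, 0.142]
eef_rot: [[0.356, -0.0, -0.934], [0.934, 0.0, 0.356], [-0.0, -1.0, 0.0]]
force: [0.6, 0.6, 0.3]
width: 0.0598
```

```bash
python3 -c "
from h import *
w=shot('wrist','w3');s=shot('side','s4');o=robot.get_obs();print(o['eef_pos'],o['eef_rot'].round(3).tolist(),o['width'])
P=cloud(s);b=P[330:400,275:420].reshape(-1,3);q=b[(b[:,2]>.036)&(b[:,2]<.05)&(abs(b[:,0]-.493)<.03)&(abs(b[:,1]+.279)<.03)];print(len(q),q.min(0),q.max(0))"
```

```text
[ 0.45111639 -0.09811518  0.14201611] [[0.356, -0.0, -0.935], [0.935, 0.0, 0.356], [-0.0, -1.0, 0.0]] 0.059681031913581706
424 [ 0.47147462 -0.30133027  0.03602267] [ 0.51291979 -0.26957051  0.04772778]
```

View pics/w3.png

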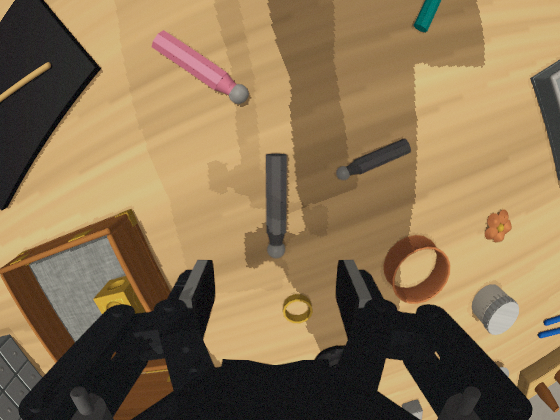

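Block sits in the case at (115,292); the punch lies straight from (277,154) to its ball's end (276,258).

```bash
python3 -c "
from h import *
w=load('w3')
g=cv2.cvtColor(w['image'],cv2.COLOR_RGB2GRAY)
for v in (170,190,215): 
    r=g[v,250:305].astype(int);print(v,[250+i for i in range(1,55) if abs(r[i]-r[i-1])>25], r.tolist() if v==190 else '')
a=onz(w,277,156,.018,True);b=onz(w,276,258,.009,True);d=(b-a)[:2];n=np.linalg.norm(d);print(a,b,n,np.degrees(np.arctan2(d[1],d[0])),'com',a[:2]+d/n*.040)
P=w['range_z'];R_=R(w)
for u,v in((276,190),(276,215),(300,190)):
    d=ray(w,u,v,True);axis=d@R_[:,2];print(u,v,w['eye']+d/axis*P[v,u])"
```

```text
170 [265, 266, 289, 295, 296] 
190 [266, 289, 296, 297] [143, 143, 140, 142, 142, 144, 142, 143, 143, 141, 142, 141, 143, 140, 141, 124, 78, 67, 72, 75, 74, 77, 85, 86, 84, 86, 84, 83, 88, 83, 79, 61, 59, 65, 68, 68, 83, 101, 107, 145, 164, 165, 162, 162, 164, 163, 136, 105, 102, 103, 102, 102, 101, 102, 98]
215 [266, 267, 286, 287, 303, 304] 
[ 0.4154413  -0.08215519  0.018     ] [ 0.50638935 -0.11757141  0.009     ] 0.09760049430241721 -21.276512356627205 com [ 0.4527149  -0.09666996]
276 190 [ 0.44220453 -0.09322316  0.01880675]
276 215 [ 0.46285583 -0.10107555  0.01955387]
300 190 [ 4.54334173e-01 -7.44684283e-02  4.16216072e-04]
```

step_arm(
  commands=[
    {"delta_pos": [0.0012, 0.001, -0.03], "rotation": [0, 0, 0], "hand": 0.3},
    {"delta_pos": [0, 0, -0.045], "rotation": [0, 0, 0], "hand": 0.3},
    {"delta_pos": [0, 0, -0.04], "rotation": [0, 0, 0], "hand": 0.3},
    {"delta_pos": [0, 0, -0.02], "rotation": [0, 0, 0], "hand": 0.3},
    {"delta_pos": [0, 0, -0.003], "rotation": [0, 0, 0], "hand": 0.3},
    {"delta_pos": [0, 0, 0], "rotation": [0, 0, 0], "hand": 1},
    {"delta_pos": [0, 0, 0], "rotation": [0, 0, 0], "hand": 1},
    {"delta_pos": [0, 0, 0], "rotation": [0, 0, 0], "hand": 1},
    {"delta_pos": [0, 0, 0], "rotation": [0, 0, 0], "hand": 1},
    {"delta_pos": [0, 0, 0], "rotation": [0, 0, 0], "hand": 1},
  ],
)

```text
clock: 12.7
eef_pos: [0.4539, -0.0974, 0.0059]
eef_rot: [[0.354, 0.004, -0.935], [0.935, -0.001, 0.354], [0.0, -1.0, -0.004]]
force: [0.8, 0.0, 6.2]
width: 0.016
```

step_arm(
  commands=[
    {"delta_pos": [0, 0, 0.02], "rotation": [0, 0, 0], "hand": 1},
    {"delta_pos": [0, 0, 0.045], "rotation": [0, 0, 0], "hand": 1},
    {"delta_pos": [0, -0.01, 0.045], "rotation": [0, 0, 2], "hand": 1},
    {"delta_pos": [0.005, -0.03, 0.015], "rotation": [0, 0, 3], "hand": 1},
    {"delta_pos": [0.005, -0.045, 0], "rotation": [0, 0, 3], "hand": 1},
    {"delta_pos": [0.005, -0.045, 0], "rotation": [0, 0, 3], "hand": 1},
    {"delta_pos": [0.005, -0.045, 0], "rotation": [0, 0, 3], "hand": 1},
    {"delta_pos": [0.005, -0.045, 0], "rotation": [0, 0, 3], "hand": 1},
    {"delta_pos": [0, -0.045, 0], "rotation": [0, 0, 1], "hand": 1},
    {"delta_pos": [0, 0, 0], "rotation": [0, 0, 0], "hand": 1},
  ],
)

```text
clock: 13.7
eef_pos: [0.477, -0.3677, 0.1291]
eef_rot: [[0.054, 0.001, -0.999], [0.999, -0.003, 0.054], [-0.003, -1.0, -0.002]]
force: [-0.0, 0.8, -1.4]
width: 0.0158
```

step_arm(
  commands=[
    {"delta_pos": [0, 0, 0], "rotation": [0, 0, 0], "hand": 1},
    {"delta_pos": [0, 0, 0], "rotation": [0, 0, 0], "hand": 1},
  ],
)

```text
clock: 13.9
eef_pos: [0.4769, -0.3609, 0.129]
eef_rot: [[0.047, -0.001, -0.999], [0.999, 0.001, 0.047], [0.001, -1.0, 0.001]]
force: [0.0, 0.3, -2.0]
width: 0.0158
```

```bash
python3 -c "
from h import *
c=shot('side','s5')"
```

```text
(no output)
```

View pics/s5.png

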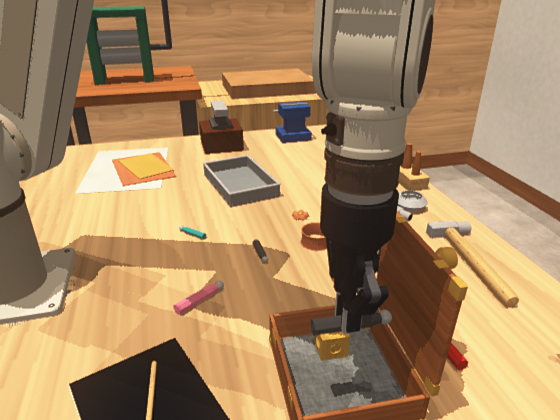

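Punch hangs level in the fingers (350,322), block rests on the case floor (333,346). Lowering.

step_arm(
  commands=[
    {"delta_pos": [0.001, -0.002, -0.03], "rotation": [0, 0, 0], "hand": 1},
    {"delta_pos": [0, 0, -0.04], "rotation": [0, 0, 0], "hand": 1},
    {"delta_pos": [0, 0, -0.03], "rotation": [0, 0, 0], "hand": 1},
    {"delta_pos": [0, 0, -0.012], "rotation": [0, 0, 0], "hand": 1},
    {"delta_pos": [0, 0, -0.003], "rotation": [0, 0, 0], "hand": 1},
    {"delta_pos": [0, 0, -0.002], "rotation": [0, 0, 0], "hand": 1},
    {"delta_pos": [0, 0, 0], "rotation": [0, 0, 0], "hand": 1},
  ],
)

```text
clock: 14.65
eef_pos: [0.4796, -0.3646, 0.0139]
eef_rot: [[0.047, 0.003, -0.999], [0.999, -0.002, 0.047], [-0.002, -1.0, -0.003]]
force: [0.2, -0.3, -1.8]
width: 0.0157
```

step_arm(
  commands=[
    {"delta_pos": [0, 0, -0.002], "rotation": [0, 0, 0], "hand": 1},
    {"delta_pos": [0, 0, 0], "rotation": [0, 0, 0], "hand": 1},
  ],
)

```text
clock: 14.85
eef_pos: [0.4797, -0.3649, 0.012]
eef_rot: [[0.048, 0.003, -0.999], [0.999, -0.002, 0.048], [-0.002, -1.0, -0.003]]
force: [0.8, 0.4, 3.0]
width: 0.0158
```

step_arm(
  commands=[
    {"delta_pos": [0, 0, 0.001], "rotation": [0, 0, 0], "hand": 0.55},
    {"delta_pos": [0, 0, 0], "rotation": [0, 0, 0], "hand": 0.55},
    {"delta_pos": [0, 0, 0], "rotation": [0, 0, 0], "hand": 0.55},
    {"delta_pos": [0, 0, 0.02], "rotation": [0, 0, 0], "hand": 0.55},
    {"delta_pos": [0, 0, 0.045], "rotation": [0, 0, 0], "hand": 0.55},
    {"delta_pos": [0, 0, 0.047], "rotation": [0, 0, 0], "hand": 0.3},
    {"delta_pos": [0, 0, 0.047], "rotation": [0, 0, 0], "hand": 0},
    {"delta_pos": [0, 0, 0.047], "rotation": [0, 0, 0], "hand": 0},
    {"delta_pos": [0, 0, 0.045], "rotation": [0, 0, 0], "hand": 0},
    {"delta_pos": [0, 0, 0.01], "rotation": [0, 0, 0], "hand": 0},
  ],
)

```text
clock: 15.85
eef_pos: [0.4801, -0.3654, 0.279]
eef_rot: [[0.048, 0.009, -0.999], [0.999, -0.007, 0.048], [-0.006, -1.0, -0.009]]
force: [1.2, -0.4, 0.8]
width: 0.085
```

step_arm(
  commands=[
    {"delta_pos": [0.025, 0.004, 0], "rotation": [0, 0, 0], "hand": 0},
    {"delta_pos": [0.03, 0.006, 0], "rotation": [0, 0, 0], "hand": 0},
    {"delta_pos": [0.03, 0.006, 0], "rotation": [0, 0, 0], "hand": 0},
    {"delta_pos": [0.03, 0.008, 0], "rotation": [0, 0, 0], "hand": 0},
    {"delta_pos": [0.024, 0.006, 0], "rotation": [0, 0, 0], "hand": 0},
    {"delta_pos": [0, 0, 0], "rotation": [0, 0, 0], "hand": 0},
    {"delta_pos": [0, 0, 0], "rotation": [0, 0, 0], "hand": 0},
  ],
)

```text
clock: 16.55
eef_pos: [0.6172, -0.3336, 0.2703]
eef_rot: [[0.047, -0.003, -0.999], [0.999, 0.001, 0.047], [0.001, -1.0, 0.003]]
force: [-1.1, -0.8, 0.4]
width: 0.0855
```

```bash
python3 -c "
from h import *
o=robot.get_obs();print(o['eef_pos'],o['eef_rot'].round(3).tolist(),o['width'])
w=shot('side','s6')
P=cloud(w)
b=P[300:410,270:420].reshape(-1,3);b=b[b[:,2]>-.01];c=np.array([.489,-.329]);y=np.radians(-2.9);l=(b[:,:2]-c)@np.array([[np.cos(y),-np.sin(y)],[np.sin(y),np.cos(y)]])
m=(abs(l[:,0])<.066)&(abs(l[:,1])<.076)&(b[:,2]>.012)&(b[:,2]<.05)
q=np.c_[l,b[:,2:]][m]
for n,k in(('block',q[:,1]>.02),('punch',q[:,1]<.02)): print(n,k.sum(),q[k].min(0).round(3),q[k].max(0).round(3))
kb=P[235:280,430:470].reshape(-1,3);kb=kb[(kb[:,0]>.58)&(kb[:,0]<.66)&(kb[:,2]>.12)&(kb[:,2]<.24)];print('knob',len(kb),kb.min(0),kb.max(0),np.median(kb,0))
"
```

```text
[ 0.61722574 -0.33362039  0.27027039] [[0.047, -0.003, -0.999], [0.999, 0.001, 0.047], [0.001, -1.0, 0.003]] 0.08553398953207568
block 1189 [-0.019  0.028  0.012] [0.065 0.076 0.048]
punch 1045 [-0.05  -0.046  0.012] [ 0.046 -0.025  0.027]
knob 324 [ 0.59893229 -0.35007152  0.16870883] [ 0.62131091 -0.32176657  0.19538382] [ 0.61084509 -0.34156986  0.18958975]
```

View pics/s6.png

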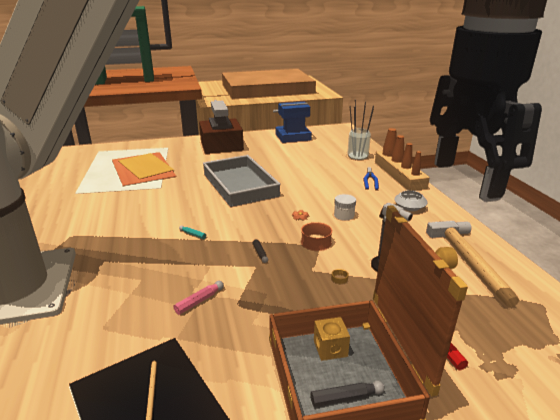

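Both lie flat in the case: block (332,337), punch (345,393). Knob at (445,257) is free. Re-gripping it.

step_arm(
  commands=[
    {"delta_pos": [-0.003, -0.0025, -0.02], "rotation": [0, 0, 0], "hand": 0},
    {"delta_pos": [0, 0, -0.035], "rotation": [0, 0, 0], "hand": 0},
    {"delta_pos": [0, 0, -0.035], "rotation": [0, 0, 0], "hand": 0},
    {"delta_pos": [0, 0, -0.02], "rotation": [0, 0, 0], "hand": 0},
    {"delta_pos": [0, 0, 0], "rotation": [0, 0, 0], "hand": 1},
    {"delta_pos": [0, 0, 0], "rotation": [0, 0, 0], "hand": 1},
    {"delta_pos": [0, 0, 0], "rotation": [0, 0, 0], "hand": 1},
    {"delta_pos": [0, 0, 0], "rotation": [0, 0, 0], "hand": 1},
    {"delta_pos": [0, 0, 0], "rotation": [0, 0, 0], "hand": 1},
    {"delta_pos": [0, 0, 0], "rotation": [0, 0, 0], "hand": 1},
  ],
)

```text
clock: 17.6
eef_pos: [0.6161, -0.335, 0.1651]
eef_rot: [[0.046, 0.005, -0.999], [0.999, 0.001, 0.046], [0.002, -1.0, -0.005]]
force: [1.6, 5.7, 5.2]
width: 0.0256
```

```bash
python3 - <<'E'
import numpy as np
e=np.radians(np.linspace(109.5,18.3,21)); d=np.array([.9987,-.0506])
p=np.c_[-np.cos(e)[:,None]*d*.137,np.sin(e)*.137]
print((np.diff(p,axis=0)).round(4).tolist())
E
```

```text
[[-0.0104, 0.0005, 0.0032], [-0.0106, 0.0005, 0.0024], [-0.0108, 0.0005, 0.0015], [-0.0109, 0.0006, 0.0007], [-0.0109, 0.0006, -0.0002], [-0.0108, 0.0005, -0.0011], [-0.0107, 0.0005, -0.0019], [-0.0105, 0.0005, -0.0028], [-0.0103, 0.0005, -0.0036], [-0.01, 0.0005, -0.0044], [-0.0096, 0.0005, -0.0052], [-0.0091, 0.0005, -0.0059], [-0.0086, 0.0004, -0.0066], [-0.0081, 0.0004, -0.0073], [-0.0075, 0.0004, -0.0079], [-0.0068, 0.0003, -0.0085], [-0.0061, 0.0003, -0.009], [-0.0054, 0.0003, -0.0095], [-0.0046, 0.0002, -0.0099], [-0.0038, 0.0002, -0.0102]]
```

step_arm(
  commands=[
    {"delta_pos": [-0.0104, 0.0005, 0.0032], "rotation": [0, 0, 0], "hand": 1},
    {"delta_pos": [-0.0106, 0.0005, 0.0024], "rotation": [0, 0, 0], "hand": 1},
    {"delta_pos": [-0.0108, 0.0005, 0.0015], "rotation": [0, 0, 0], "hand": 1},
    {"delta_pos": [-0.0109, 0.0006, 0.0007], "rotation": [0, 0, 0], "hand": 1},
    {"delta_pos": [-0.0109, 0.0006, -0.0002], "rotation": [0, 0, 0], "hand": 1},
    {"delta_pos": [-0.0108, 0.0005, -0.0011], "rotation": [0, 0, 0], "hand": 1},
    {"delta_pos": [-0.0107, 0.0005, -0.0019], "rotation": [0, 0, 0], "hand": 1},
    {"delta_pos": [-0.0105, 0.0005, -0.0028], "rotation": [0, 0, 0], "hand": 1},
    {"delta_pos": [-0.0103, 0.0005, -0.0036], "rotation": [0, 0, 0], "hand": 1},
    {"delta_pos": [-0.01, 0.0005, -0.0044], "rotation": [0, 0, 0], "hand": 1},
  ],
)

```text
clock: 18.6
eef_pos: [0.5105, -0.3298, 0.1599]
eef_rot: [[0.046, 0.007, -0.999], [0.999, 0.001, 0.046], [0.001, -1.0, -0.007]]
force: [-0.7, 7.9, 8.2]
width: 0.0254
```

step_arm(
  commands=[
    {"delta_pos": [-0.0096, 0.0005, -0.0052], "rotation": [0, 0, 0], "hand": 1},
    {"delta_pos": [-0.0091, 0.0005, -0.0059], "rotation": [0, 0, 0], "hand": 1},
    {"delta_pos": [-0.0086, 0.0004, -0.0066], "rotation": [0, 0, 0], "hand": 1},
    {"delta_pos": [-0.0081, 0.0004, -0.0073], "rotation": [0, 0, 0], "hand": 1},
    {"delta_pos": [-0.0075, 0.0004, -0.0079], "rotation": [0, 0, 0], "hand": 1},
    {"delta_pos": [-0.0068, 0.0003, -0.0085], "rotation": [0, 0, 0], "hand": 1},
    {"delta_pos": [-0.0061, 0.0003, -0.009], "rotation": [0, 0, 0], "hand": 1},
    {"delta_pos": [-0.0054, 0.0003, -0.0095], "rotation": [0, 0, 0], "hand": 1},
    {"delta_pos": [-0.0046, 0.0002, -0.0099], "rotation": [0, 0, 0], "hand": 1},
    {"delta_pos": [0, 0, 0], "rotation": [0, 0, 0], "hand": 1},
  ],
)

```text
clock: 19.6
eef_pos: [0.4413, -0.3263, 0.0858]
eef_rot: [[0.047, -0.002, -0.999], [0.999, 0.003, 0.047], [0.003, -1.0, 0.002]]
force: [-2.9, 5.3, 0.3]
width: 0.0256
```

step_arm(
  commands=[
    {"delta_pos": [-0.002, 0, -0.004], "rotation": [0, 0, 0], "hand": 1},
    {"delta_pos": [-0.001, 0, -0.003], "rotation": [0, 0, 0], "hand": 1},
    {"delta_pos": [0, 0, 0], "rotation": [0, 0, 0], "hand": 1},
  ],
)

```text
clock: 19.9
eef_pos: [0.439, -0.3262, 0.0795]
eef_rot: [[0.047, -0.001, -0.999], [0.999, 0.003, 0.047], [0.003, -1.0, 0.001]]
force: [-3.5, 6.0, 1.5]
width: 0.0255
```

step_arm(
  commands=[
    {"delta_pos": [0, 0, -0.002], "rotation": [0, 0, 0], "hand": 1},
    {"delta_pos": [0, 0, 0], "rotation": [0, 0, 0], "hand": 1},
  ],
)

```text
clock: 20.1
eef_pos: [0.4385, -0.3262, 0.0779]
eef_rot: [[0.047, -0.002, -0.999], [0.999, 0.003, 0.047], [0.003, -1.0, 0.002]]
force: [-5.0, 6.6, 4.5]
width: 0.0259
```

step_arm(
  commands=[
    {"delta_pos": [0, 0, -0.002], "rotation": [0, 0, 0], "hand": 1},
    {"delta_pos": [0, 0, 0], "rotation": [0, 0, 0], "hand": 1},
  ],
)

```text
clock: 20.3
eef_pos: [0.4386, -0.3262, 0.0778]
eef_rot: [[0.047, -0.001, -0.999], [0.999, 0.003, 0.047], [0.003, -1.0, 0.001]]
force: [-7.5, 9.8, 15.2]
width: 0.0257
```

step_arm(
  commands=[
    {"delta_pos": [0, 0, -0.002], "rotation": [0, 0, 0], "hand": 1},
    {"delta_pos": [0, 0, 0], "rotation": [0, 0, 0], "hand": 1},
  ],
)

```text
clock: 20.5
eef_pos: [0.4386, -0.3262, 0.0776]
eef_rot: [[0.047, -0.0, -0.999], [0.999, 0.002, 0.047], [0.002, -1.0, 0.0]]
force: [-11.5, 12.0, 26.7]
width: 0.0257
```

step_arm(
  commands=[
    {"delta_pos": [0, 0, 0.003], "rotation": [0, 0, 0], "hand": 0},
    {"delta_pos": [0, 0, 0], "rotation": [0, 0, 0], "hand": 0},
    {"delta_pos": [0, 0, 0], "rotation": [0, 0, 0], "hand": 0},
    {"delta_pos": [0, 0, 0], "rotation": [0, 0, 0], "hand": 0},
    {"delta_pos": [0, 0, 0.02], "rotation": [0, 0, 0], "hand": 0},
    {"delta_pos": [0, 0, 0.045], "rotation": [0, 0, 0], "hand": 0},
    {"delta_pos": [0, 0, 0.047], "rotation": [0, 0, -4], "hand": 0},
    {"delta_pos": [0.02, 0.02, 0.03], "rotation": [0, 0, -8], "hand": 0},
    {"delta_pos": [0.03, 0.03, 0], "rotation": [0, 0, -8], "hand": 0},
    {"delta_pos": [0.03, 0.03, 0], "rotation": [0, 0, -8], "hand": 0},
  ],
)

```text
clock: 21.5
eef_pos: [0.5211, -0.2483, 0.2197]
eef_rot: [[0.518, 0.003, -0.855], [0.855, -0.002, 0.518], [0.0, -1.0, -0.004]]
force: [0.7, -0.0, -0.4]
width: 0.0856
```

step_arm(
  commands=[
    {"delta_pos": [0.03, 0.03, 0], "rotation": [0, 0, -8], "hand": 0},
    {"delta_pos": [0.03, 0.03, 0], "rotation": [0, 0, -8], "hand": 0},
    {"delta_pos": [0.03, 0.03, 0], "rotation": [0, 0, -8], "hand": 0},
    {"delta_pos": [0.03, 0.03, 0], "rotation": [0, 0, -7], "hand": 0},
    {"delta_pos": [0.02, 0.02, 0], "rotation": [0, 0, 0], "hand": 0},
    {"delta_pos": [0.01, 0.004, 0], "rotation": [0, 0, 0], "hand": 0},
    {"delta_pos": [0, 0, 0], "rotation": [0, 0, 0], "hand": 0},
    {"delta_pos": [0, 0, 0], "rotation": [0, 0, 0], "hand": 0},
  ],
)

```text
clock: 22.3
eef_pos: [0.6693, -0.1042, 0.2171]
eef_rot: [[0.881, -0.002, -0.474], [0.474, -0.0, 0.881], [-0.002, -1.0, 0.001]]
force: [-1.2, -0.2, 0.8]
width: 0.0855
```

```bash
python3 -c "
from h import *
o=robot.get_obs();print(o['eef_pos'],o['eef_rot'].round(3).tolist(),o['joint_pos'])
w=shot('wrist','w4');s=shot('side','s7');t=shot('top','t7')
for c,b in((s,(270,290,430,400)),(t,(375,170,480,258))):
    P=cloud(c);u0,v0,u1,v1=b
    p=P[v0:v1,u0:u1].reshape(-1,3);p=p[(p[:,2]>.045)&(p[:,2]<.08)]
    for i in range(6):
        A=np.c_[p[:,:2],np.ones(len(p))];k=np.linalg.lstsq(A,p[:,2],rcond=None)[0];r=p[:,2]-A@k;p=p[abs(r)<max(.002,1.5*r.std())]
    print('lid plane',k,len(p))
"
```

```text
[ 0.66930874 -0.10420328  0.21714196] [[0.881, -0.002, -0.474], [0.474, -0.0, 0.881], [-0.002, -1.0, 0.001]] [-8.83821045e+00  3.55847456e+01  3.15092073e+01  8.60180459e+01
 -2.45685897e-02  5.28997906e+01]
lid plane [ 0.00026506 -0.00010035  0.05993166] 11444
lid plane [0.00039342 0.00020948 0.05950198] 3979
```

View pics/w4.png

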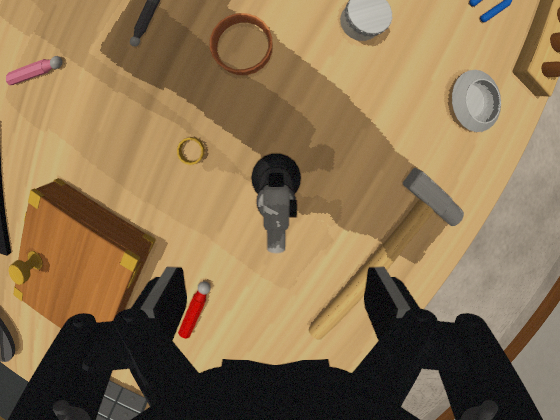

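Lid plane is flat (slope under 0.001), so it is shut. The torch's nozzle runs along image column 276, head (275,205), foot (276,180): the jaws are square to it.

```bash
python3 -c "
from h import *
w=load('w4');print(w['eye'],R(w)[:,2])
print('foot L/R at z.012',onz(w,251,178,.012,True),onz(w,301,178,.012,True))
print('nozzle tip',onz(w,276,248,.115,True),'head',onz(w,275,205,.125,True))"
```

```text
[ 0.63266744 -0.03503609  0.36108145] [ 0.142457   -0.26832451 -0.95273709]
foot L/R at z.012 [ 0.64448178 -0.11388255  0.012     ] [ 0.692845   -0.08785718  0.012     ]
nozzle tip [ 0.6860784  -0.13349732  0.115     ] head [ 0.66628717 -0.0983895   0.125     ]
```

step_arm(
  commands=[
    {"delta_pos": [0.0005, 0.002, -0.02], "rotation": [0, 0, 0], "hand": 0},
    {"delta_pos": [0, 0, -0.035], "rotation": [0, 0, 0], "hand": 0},
    {"delta_pos": [0, 0, -0.035], "rotation": [0, 0, 0], "hand": 0},
    {"delta_pos": [0, 0, -0.035], "rotation": [0, 0, 0], "hand": 0},
    {"delta_pos": [0, 0, -0.02], "rotation": [0, 0, 0], "hand": 0},
    {"delta_pos": [0, 0, -0.006], "rotation": [0, 0, 0], "hand": 0},
    {"delta_pos": [0, 0, 0], "rotation": [0, 0, 0], "hand": 0},
  ],
)

```text
clock: 23.15
eef_pos: [0.6692, -0.1026, 0.0667]
eef_rot: [[0.881, -0.002, -0.473], [0.473, 0.0, 0.881], [-0.001, -1.0, 0.001]]
force: [-0.5, -0.4, 0.2]
width: 0.0855
```

step_arm(
  commands=[
    {"delta_pos": [0, 0, 0], "rotation": [0, 0, 0], "hand": 0.3},
    {"delta_pos": [0, 0, 0], "rotation": [0, 0, 0], "hand": 0.45},
    {"delta_pos": [0, 0, 0], "rotation": [0, 0, 0], "hand": 0.5},
    {"delta_pos": [0, 0, 0], "rotation": [0, 0, 0], "hand": 0.6},
    {"delta_pos": [0, 0, 0], "rotation": [0, 0, 0], "hand": 0.7},
    {"delta_pos": [0, 0, 0], "rotation": [0, 0, 0], "hand": 1},
    {"delta_pos": [0, 0, 0], "rotation": [0, 0, 0], "hand": 1},
    {"delta_pos": [0, 0, 0], "rotation": [0, 0, 0], "hand": 1},
  ],
)

```text
clock: 23.95
eef_pos: [0.6702, -0.1024, 0.0683]
eef_rot: [[0.881, 0.001, -0.473], [0.473, -0.001, 0.881], [0.0, -1.0, -0.001]]
force: [-2.3, -1.0, 6.4]
width: 0.0315
```

step_arm(
  commands=[
    {"delta_pos": [0, 0, 0.01], "rotation": [0, 0, 0], "hand": 1},
    {"delta_pos": [0, 0, 0.02], "rotation": [0, 0, 0], "hand": 1},
    {"delta_pos": [0, 0, 0.025], "rotation": [0, 0, 0], "hand": 1},
    {"delta_pos": [0, 0, 0.02], "rotation": [0, 0, 0], "hand": 1},
    {"delta_pos": [0, 0, 0.005], "rotation": [0, 0, 0], "hand": 1},
    {"delta_pos": [0, 0, 0], "rotation": [0, 0, 0], "hand": 1},
  ],
)

```text
clock: 24.55
eef_pos: [0.6708, -0.1019, 0.148]
eef_rot: [[0.881, 0.002, -0.474], [0.474, -0.0, 0.881], [0.002, -1.0, -0.001]]
force: [0.2, -0.0, -2.4]
width: 0.0312
```

```bash
python3 -c "
from h import *
s=shot('side','s8');o=robot.get_obs();print(o['eef_pos'],o['force'],o['width'])"
```

```text
[ 0.66998003 -0.10179356  0.14654129] [-0.54450269  0.48469926 -2.42186195] 0.03172383496630383
```

View pics/s8.png

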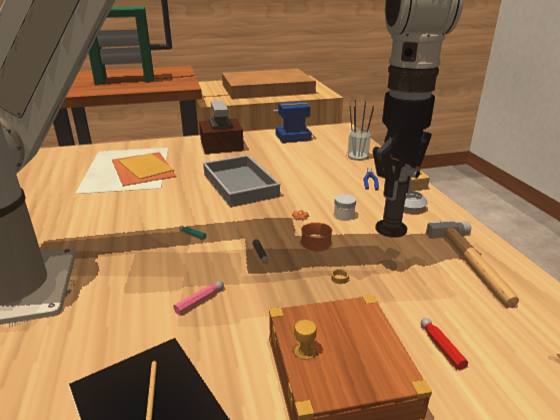

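Torch is held upright (392,190), lid shut. Carrying to the tray's far half.

step_arm(
  commands=[
    {"delta_pos": [-0.005, 0.01, 0], "rotation": [0, 0, 0], "hand": 1},
    {"delta_pos": [-0.01, 0.02, 0], "rotation": [0, 0, 0], "hand": 1},
    {"delta_pos": [-0.015, 0.03, 0], "rotation": [0, 0, 0], "hand": 1},
    {"delta_pos": [-0.016, 0.036, 0], "rotation": [0, 0, 0], "hand": 1},
    {"delta_pos": [-0.016, 0.036, 0], "rotation": [0, 0, 0], "hand": 1},
    {"delta_pos": [-0.016, 0.036, 0], "rotation": [0, 0, 0], "hand": 1},
    {"delta_pos": [-0.016, 0.036, 0], "rotation": [0, 0, 0], "hand": 1},
    {"delta_pos": [-0.016, 0.036, 0], "rotation": [0, 0, 0], "hand": 1},
    {"delta_pos": [-0.016, 0.036, 0], "rotation": [0, 0, 0], "hand": 1},
    {"delta_pos": [-0.016, 0.036, 0], "rotation": [0, 0, 0], "hand": 1},
  ],
)

```text
clock: 25.6
eef_pos: [0.5256, 0.2115, 0.1457]
eef_rot: [[0.881, -0.003, -0.474], [0.474, -0.001, 0.881], [-0.003, -1.0, 0.001]]
force: [0.9, 0.2, -1.5]
width: 0.0313
```

step_arm(
  commands=[
    {"delta_pos": [-0.016, 0.036, 0], "rotation": [0, 0, 0], "hand": 1},
    {"delta_pos": [-0.016, 0.036, 0], "rotation": [0, 0, 0], "hand": 1},
    {"delta_pos": [-0.016, 0.036, 0], "rotation": [0, 0, 0], "hand": 1},
    {"delta_pos": [-0.012, 0.026, 0], "rotation": [0, 0, 0], "hand": 1},
    {"delta_pos": [-0.007, 0.015, 0], "rotation": [0, 0, 0], "hand": 1},
    {"delta_pos": [-0.0034, 0.0103, 0], "rotation": [0, 0, 0], "hand": 1},
    {"delta_pos": [0, 0, 0], "rotation": [0, 0, 0], "hand": 1},
    {"delta_pos": [0, 0, -0.03], "rotation": [0, 0, 0], "hand": 1},
    {"delta_pos": [0, 0, -0.03], "rotation": [0, 0, 0], "hand": 1},
    {"delta_pos": [0, 0, 0], "rotation": [0, 0, 0], "hand": 1},
  ],
)

```text
clock: 26.6
eef_pos: [0.4555, 0.3654, 0.0826]
eef_rot: [[0.882, -0.007, -0.472], [0.472, -0.007, 0.882], [-0.01, -1.0, -0.002]]
force: [-1.0, -0.5, -1.6]
width: 0.0315
```

```bash
python3 -c "
from h import *
w=shot('wrist','w5');t=shot('top','t9');o=robot.get_obs();print(o['eef_pos'],o['force'],o['width'],o['eef_rot'].round(3).tolist())"
```

```text
[0.45796995 0.36785625 0.08692353] [ 0.64419938  0.43168419 -0.71169089] 0.03161807713725898 [[0.882, -0.001, -0.472], [0.472, -0.002, 0.882], [-0.002, -1.0, -0.001]]
```

View pics/w5.png

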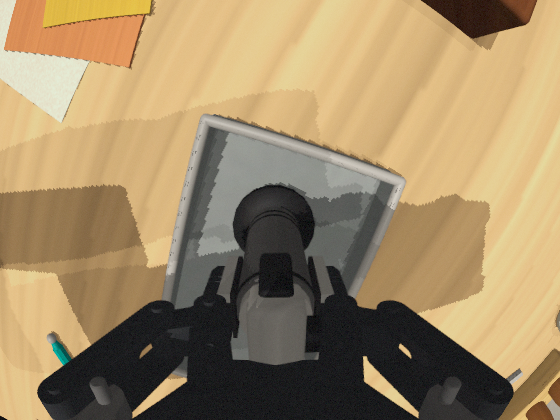

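Torch foot (274,218) is over the tray floor, well clear of the walls. Lowering to contact.

step_arm(
  commands=[
    {"delta_pos": [0, 0, -0.008], "rotation": [0, 0, 0], "hand": 1},
    {"delta_pos": [0, 0, -0.003], "rotation": [0, 0, 0], "hand": 1},
    {"delta_pos": [0, 0, 0], "rotation": [0, 0, 0], "hand": 1},
  ],
)

```text
clock: 27.0
eef_pos: [0.4579, 0.3692, 0.0765]
eef_rot: [[0.881, 0.0, -0.473], [0.473, 0.0, 0.881], [0.0, -1.0, 0.0]]
force: [-0.3, 0.3, -2.0]
width: 0.0314
```

step_arm(
  commands=[
    {"delta_pos": [0, 0, -0.002], "rotation": [0, 0, 0], "hand": 1},
    {"delta_pos": [0, 0, 0], "rotation": [0, 0, 0], "hand": 1},
  ],
)

```text
clock: 27.2
eef_pos: [0.4578, 0.3694, 0.0743]
eef_rot: [[0.881, 0.0, -0.474], [0.474, 0.0, 0.881], [0.0, -1.0, 0.0]]
force: [-0.3, 0.6, -0.6]
width: 0.0316
```

step_arm(
  commands=[
    {"delta_pos": [0, 0, -0.001], "rotation": [0, 0, 0], "hand": 1},
    {"delta_pos": [0, 0, 0], "rotation": [0, 0, 0], "hand": 1},
  ],
)

```text
clock: 27.4
eef_pos: [0.4579, 0.3695, 0.0733]
eef_rot: [[0.881, 0.0, -0.474], [0.474, 0.0, 0.881], [0.001, -1.0, 0.0]]
force: [0.2, -0.6, -1.4]
width: 0.0317
```

step_arm(
  commands=[
    {"delta_pos": [0, 0, -0.001], "rotation": [0, 0, 0], "hand": 1},
    {"delta_pos": [0, 0, 0], "rotation": [0, 0, 0], "hand": 1},
  ],
)

```text
clock: 27.6
eef_pos: [0.4578, 0.3695, 0.0732]
eef_rot: [[0.881, 0.001, -0.474], [0.474, 0.001, 0.881], [0.001, -1.0, 0.0]]
force: [-1.8, -0.0, 5.4]
width: 0.0315
```

step_arm(
  commands=[
    {"delta_pos": [0, 0, -0.001], "rotation": [0, 0, 0], "hand": 1},
    {"delta_pos": [0, 0, 0], "rotation": [0, 0, 0], "hand": 1},
  ],
)

```text
clock: 27.8
eef_pos: [0.4578, 0.3696, 0.0732]
eef_rot: [[0.881, 0.001, -0.474], [0.474, 0.001, 0.881], [0.001, -1.0, 0.001]]
force: [-3.7, -1.5, 9.6]
width: 0.0318
```

step_arm(
  commands=[
    {"delta_pos": [0, 0, 0.001], "rotation": [0, 0, 0], "hand": 0.55},
    {"delta_pos": [0, 0, 0], "rotation": [0, 0, 0], "hand": 0.45},
    {"delta_pos": [0, 0, 0], "rotation": [0, 0, 0], "hand": 0.2},
    {"delta_pos": [0, 0, 0], "rotation": [0, 0, 0], "hand": 0},
    {"delta_pos": [0, 0, 0], "rotation": [0, 0, 0], "hand": 0},
    {"delta_pos": [0, 0, 0.03], "rotation": [0, 0, 0], "hand": 0},
    {"delta_pos": [0, 0, 0.04], "rotation": [0, 0, 0], "hand": 0},
    {"delta_pos": [0, 0, 0.045], "rotation": [0, 0, 0], "hand": 0},
    {"delta_pos": [0.01, -0.01, 0.01], "rotation": [0, 0, 0], "hand": 0},
    {"delta_pos": [0.025, -0.03, 0], "rotation": [0, 0, -3], "hand": 0},
  ],
)

```text
clock: 28.8
eef_pos: [0.4934, 0.3322, 0.2005]
eef_rot: [[0.903, 0.005, -0.43], [0.43, 0.005, 0.903], [0.007, -1.0, 0.002]]
force: [0.7, 0.9, -0.3]
width: 0.0854
```

step_arm(
  commands=[
    {"delta_pos": [0.027, -0.035, 0], "rotation": [0, 0, -4], "hand": 0},
    {"delta_pos": [0.027, -0.035, 0], "rotation": [0, 0, -4], "hand": 0},
    {"delta_pos": [0.027, -0.035, 0], "rotation": [0, 0, -4], "hand": 0},
    {"delta_pos": [0.027, -0.035, 0], "rotation": [0, 0, -2.4], "hand": 0},
    {"delta_pos": [0.027, -0.035, -0.02], "rotation": [0, 0, 0], "hand": 0},
    {"delta_pos": [0.025, -0.035, -0.03], "rotation": [0, 0, 0], "hand": 0},
    {"delta_pos": [0.0127, -0.0207, -0.02], "rotation": [0, 0, 0], "hand": 0},
    {"delta_pos": [0, 0, 0], "rotation": [0, 0, 0], "hand": 0},
    {"delta_pos": [0, 0, 0], "rotation": [0, 0, 0], "hand": 0},
  ],
)

```text
clock: 29.7
eef_pos: [0.6637, 0.0993, 0.1271]
eef_rot: [[0.982, -0.003, -0.187], [0.187, 0.0, 0.982], [-0.003, -1.0, 0.001]]
force: [0.6, -0.2, 0.1]
width: 0.0854
```

```bash
python3 -c "
from h import *
w=shot('wrist','w6');t=shot('top','t10');o=robot.get_obs();print(o['eef_pos'],o['eef_rot'].round(3).tolist())
im=cv2.cvtColor(np.vstack([w['image']]),cv2.COLOR_RGB2BGR)
tr=cv2.resize(cv2.cvtColor(t['image'][160:280,60:200],cv2.COLOR_RGB2BGR),(240,206));im=np.hstack([im,np.zeros((420,240,3),np.uint8)]);im[:206,560:]=tr;cv2.imwrite('pics/w6b.png',im)"
```

```text
[0.6644312  0.10109371 0.12932948] [[0.982, 0.001, -0.189], [0.189, 0.001, 0.982], [0.001, -1.0, 0.0]]
```

View pics/w6b.png

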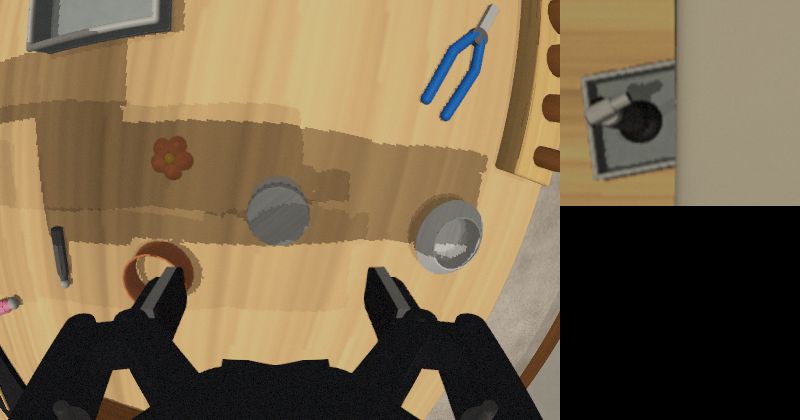

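Torch stands in the tray (inset); jar cap centred at about (278,214), cuff (157,272) clear of the left finger.

```bash
python3 -c "
from h import *
w=load('w6')
for p in((247,212),(310,212),(278,245),(278,213)): print(onz(w,*p,.044,True))
z=w['range_z'];d=ray(w,278,220,True);print(w['eye']+d/(d@R(w)[:,2])*z[220,278])
d=ray(w,157,245,True);print('cuff',onz(w,157,262,.03,True))"
```

```text
[0.64261627 0.09938018 0.044     ]
[0.68821098 0.10809544 0.044     ]
[0.67006271 0.07767616 0.044     ]
[0.66518191 0.10291208 0.044     ]
[0.66611986 0.098017   0.04534304]
cuff [0.5714288  0.03437702 0.03      ]
```

step_arm(
  commands=[
    {"delta_pos": [0.0013, -0.0013, -0.02], "rotation": [0, 0, 0], "hand": 0},
    {"delta_pos": [0, 0, -0.035], "rotation": [0, 0, 0], "hand": 0},
    {"delta_pos": [0, 0, -0.035], "rotation": [0, 0, 0], "hand": 0},
    {"delta_pos": [0, 0, -0.022], "rotation": [0, 0, 0], "hand": 0},
    {"delta_pos": [0, 0, -0.01], "rotation": [0, 0, 0], "hand": 0.2},
    {"delta_pos": [0, 0, 0], "rotation": [0, 0, 0], "hand": 0.3},
    {"delta_pos": [0, 0, 0], "rotation": [0, 0, 0], "hand": 0.4},
    {"delta_pos": [0, 0, 0], "rotation": [0, 0, 0], "hand": 0.5},
    {"delta_pos": [0, 0, 0], "rotation": [0, 0, 0], "hand": 1},
    {"delta_pos": [0, 0, 0], "rotation": [0, 0, 0], "hand": 1},
  ],
)

```text
clock: 30.8
eef_pos: [0.6673, 0.0996, 0.0092]
eef_rot: [[0.982, 0.004, -0.189], [0.189, 0.001, 0.982], [0.005, -1.0, 0.0]]
force: [-0.7, 1.4, 6.9]
width: 0.0458
```

step_arm(
  commands=[
    {"delta_pos": [0, 0, 0], "rotation": [0, 0, 0], "hand": 1},
    {"delta_pos": [0, 0, 0.01], "rotation": [0, 0, 0], "hand": 1},
    {"delta_pos": [0, 0, 0.02], "rotation": [0, 0, 0], "hand": 1},
    {"delta_pos": [0, 0, 0.03], "rotation": [0, 0, 0], "hand": 1},
    {"delta_pos": [0, 0, 0.02], "rotation": [0, 0, 0], "hand": 1},
    {"delta_pos": [0, 0, 0], "rotation": [0, 0, 0], "hand": 1},
  ],
)

```text
clock: 31.4
eef_pos: [0.6683, 0.0991, 0.091]
eef_rot: [[0.982, 0.008, -0.188], [0.188, 0.001, 0.982], [0.008, -1.0, -0.001]]
force: [1.6, -0.1, -0.8]
width: 0.0456
```

step_arm(
  commands=[
    {"delta_pos": [-0.012, 0.01, 0], "rotation": [0, 0, 0], "hand": 1},
    {"delta_pos": [-0.022, 0.02, 0], "rotation": [0, 0, 0], "hand": 1},
    {"delta_pos": [-0.028, 0.025, 0], "rotation": [0, 0, 0], "hand": 1},
    {"delta_pos": [-0.03, 0.027, 0], "rotation": [0, 0, 0], "hand": 1},
    {"delta_pos": [-0.03, 0.027, 0], "rotation": [0, 0, 0], "hand": 1},
    {"delta_pos": [-0.03, 0.027, 0], "rotation": [0, 0, 0], "hand": 1},
    {"delta_pos": [-0.022, 0.02, 0], "rotation": [0, 0, 0], "hand": 1},
    {"delta_pos": [-0.012, 0.01, 0], "rotation": [0, 0, 0], "hand": 1},
    {"delta_pos": [-0.005, 0.0057, 0], "rotation": [0, 0, 0], "hand": 1},
    {"delta_pos": [0, 0, 0], "rotation": [0, 0, 0], "hand": 1},
  ],
)

```text
clock: 32.4
eef_pos: [0.4744, 0.2708, 0.0862]
eef_rot: [[0.982, -0.0, -0.189], [0.189, -0.001, 0.982], [-0.0, -1.0, -0.001]]
force: [0.8, 0.2, -0.2]
width: 0.0452
```

```bash
python3 -c "
from h import *
s=shot('side','s11');o=robot.get_obs();print(o['eef_pos'],o['force'],o['width'],o['eef_rot'].round(3).tolist())"
```

```text
[0.47518977 0.27031392 0.0863018 ] [-0.77232905 -0.68717875 -1.23469773] 0.045458828609148745 [[0.982, 0.0, -0.188], [0.188, -0.0, 0.982], [0.0, -1.0, -0.001]]
```

View pics/s11.png

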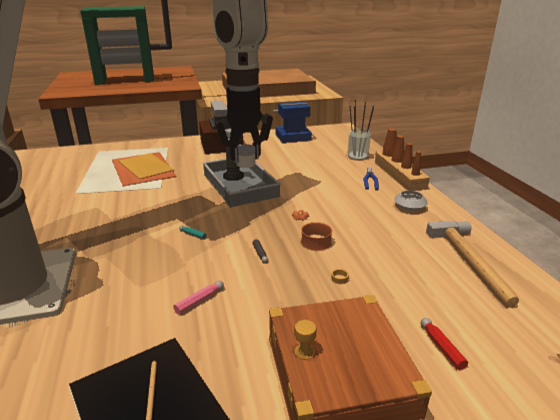

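Jar held upright at (245,155) above the near half of the tray; torch stands at (232,165). Lowering.

step_arm(
  commands=[
    {"delta_pos": [0.0005, 0.001, -0.02], "rotation": [0, 0, 0], "hand": 1},
    {"delta_pos": [0, 0, -0.03], "rotation": [0, 0, 0], "hand": 1},
    {"delta_pos": [0, 0, -0.015], "rotation": [0, 0, 0], "hand": 1},
    {"delta_pos": [0, 0, -0.004], "rotation": [0, 0, 0], "hand": 1},
    {"delta_pos": [0, 0, 0], "rotation": [0, 0, 0], "hand": 1},
  ],
)

```text
clock: 32.95
eef_pos: [0.4757, 0.2706, 0.0169]
eef_rot: [[0.982, -0.001, -0.187], [0.187, -0.001, 0.982], [-0.001, -1.0, -0.001]]
force: [-0.2, 0.1, -0.7]
width: 0.0455
```

step_arm(
  commands=[
    {"delta_pos": [0, 0, -0.002], "rotation": [0, 0, 0], "hand": 1},
    {"delta_pos": [0, 0, 0], "rotation": [0, 0, 0], "hand": 1},
  ],
)

```text
clock: 33.15
eef_pos: [0.4761, 0.2719, 0.0164]
eef_rot: [[0.982, 0.002, -0.188], [0.188, 0.001, 0.982], [0.002, -1.0, 0.001]]
force: [-0.4, 0.6, -0.7]
width: 0.0453
```

step_arm(
  commands=[
    {"delta_pos": [0, 0, -0.001], "rotation": [0, 0, 0], "hand": 1},
    {"delta_pos": [0, 0, 0], "rotation": [0, 0, 0], "hand": 1},
  ],
)

```text
clock: 33.35
eef_pos: [0.4754, 0.2719, 0.0151]
eef_rot: [[0.982, 0.001, -0.189], [0.189, 0.0, 0.982], [0.001, -1.0, 0.0]]
force: [0.1, 0.5, -1.4]
width: 0.0455
```

step_arm(
  commands=[
    {"delta_pos": [0, 0, -0.001], "rotation": [0, 0, 0], "hand": 1},
    {"delta_pos": [0, 0, 0], "rotation": [0, 0, 0], "hand": 1},
  ],
)

```text
clock: 33.55
eef_pos: [0.4753, 0.2719, 0.0142]
eef_rot: [[0.982, 0.001, -0.189], [0.189, 0.0, 0.982], [0.001, -1.0, 0.0]]
force: [-1.1, -0.5, 2.7]
width: 0.0454
```

step_arm(
  commands=[
    {"delta_pos": [0, 0, -0.001], "rotation": [0, 0, 0], "hand": 1},
    {"delta_pos": [0, 0, 0], "rotation": [0, 0, 0], "hand": 1},
  ],
)

```text
clock: 33.75
eef_pos: [0.4753, 0.2719, 0.0141]
eef_rot: [[0.982, 0.001, -0.189], [0.189, 0.001, 0.982], [0.001, -1.0, 0.001]]
force: [-2.9, -2.1, 9.1]
width: 0.0455
```

Contact at the expected height. Release, rise, move clear and check.

step_arm(
  commands=[
    {"delta_pos": [0, 0, 0.001], "rotation": [0, 0, 0], "hand": 0.4},
    {"delta_pos": [0, 0, 0], "rotation": [0, 0, 0], "hand": 0.3},
    {"delta_pos": [0, 0, 0], "rotation": [0, 0, 0], "hand": 0.22},
    {"delta_pos": [0, 0, 0], "rotation": [0, 0, 0], "hand": 0.22},
    {"delta_pos": [0, 0, 0.03], "rotation": [0, 0, 0], "hand": 0.22},
    {"delta_pos": [0, 0, 0.045], "rotation": [0, 0, 0], "hand": 0.22},
    {"delta_pos": [0, 0, 0.045], "rotation": [0, 0, 0], "hand": 0.22},
    {"delta_pos": [0, 0, 0.045], "rotation": [0, 0, 0], "hand": 0.22},
    {"delta_pos": [0, 0, 0.045], "rotation": [0, 0, 0], "hand": 0.22},
    {"delta_pos": [0, -0.03, 0], "rotation": [0, 0, 0], "hand": 0.22},
  ],
)

```text
clock: 34.75
eef_pos: [0.4789, 0.2456, 0.2308]
eef_rot: [[0.981, 0.013, -0.192], [0.192, 0.008, 0.981], [0.014, -1.0, 0.005]]
force: [1.5, -1.3, -0.1]
width: 0.0662
```

step_arm(
  commands=[
    {"delta_pos": [-0.02, -0.045, 0], "rotation": [0, 0, 0], "hand": 0},
    {"delta_pos": [-0.02, -0.045, 0], "rotation": [0, 0, 0], "hand": 0},
    {"delta_pos": [-0.02, -0.045, 0], "rotation": [0, 0, 0], "hand": 0},
    {"delta_pos": [-0.02, -0.045, 0], "rotation": [0, 0, 0], "hand": 0},
    {"delta_pos": [-0.02, -0.045, 0], "rotation": [0, 0, 0], "hand": 0},
    {"delta_pos": [0, -0.045, 0], "rotation": [0, 0, 0], "hand": 0},
    {"delta_pos": [0, 0, 0], "rotation": [0, 0, 0], "hand": 0},
    {"delta_pos": [0, 0, 0], "rotation": [0, 0, 0], "hand": 0},
  ],
)

```text
clock: 35.55
eef_pos: [0.375, -0.0293, 0.2236]
eef_rot: [[0.983, 0.0, -0.185], [0.185, 0.0, 0.983], [0.0, -1.0, 0.0]]
force: [-0.7, 0.2, 0.6]
width: 0.0853
```

```bash
cat > m9.py <<'E'
from h import *
from scipy.optimize import least_squares
s=shot('side','s12');t=shot('top','t12');S=cloud(s).reshape(-1,3);T=cloud(t).reshape(-1,3)
c=np.array([.467,.3204]);a=np.radians(10.8);M=np.array([[np.cos(a),-np.sin(a)],[np.sin(a),np.cos(a)]])
for n,Q in(('side',S),('top',T)):
    l=(Q[:,:2]-c)@M; inn=(abs(l[:,0])<.057)&(abs(l[:,1])<.097)
    j=inn&(l[:,1]<0)&(Q[:,2]>.035)&(Q[:,2]<.07); print(n,'jar',j.sum(),l[j].min(0).round(3),l[j].max(0).round(3),np.percentile(Q[j,2],95))
    h=(np.hypot(l[:,0],l[:,1]-.05)<.06)&(Q[:,2]>.1)&(Q[:,2]<.16);print(n,'torch top',h.sum(),np.percentile(Q[h,2],97))
    for lo,hi in((.03,.06),(.07,.098)):
        b=(np.hypot(l[:,0],l[:,1]-.05)<.024)&(Q[:,2]>lo)&(Q[:,2]<hi);q=l[b]
        if b.sum()>20: f=least_squares(lambda p:np.hypot(*(q-p).T)-.0165,[0,.05],loss='soft_l1',f_scale=.001);print('  axis',lo,f.x.round(4),b.sum())
    k=(np.hypot(Q[:,0]-.57,Q[:,1]-.009)<.045)&(Q[:,2]>.02)&(Q[:,2]<.04);print(n,'cuff',cv2.minAreaRect((Q[k,:2]*1e3).astype(np.float32))[:2])
    p=Q[(abs(Q[:,0]-.489)<.075)&(abs(Q[:,1]+.329)<.08)&(Q[:,2]>.045)&(Q[:,2]<.075)];print('lid slope',np.polyfit(p[:,0],p[:,2],1),len(p))
z=cv2.resize(t['image'][120:300,40:300],(780,540));cv2.imwrite('pics/fin.png',cv2.cvtColor(z,cv2.COLOR_RGB2BGR))
E
python3 m9.py
```

```text
side jar 203 [-0.026 -0.074] [ 0.021 -0.028] 0.0495812800522679
side torch top 199 0.13219103366553253
  axis 0.03 [-0.0013  0.0509] 127
  axis 0.07 [-0.0015  0.0509] 131
side cuff ((567.5833129882812, 9.730712890625), (64.26338195800781, 60.86851501464844))
lid slope [-0.00247636  0.06139095] 10240
top jar 410 [-0.024 -0.073] [ 0.024 -0.027] 0.051074930580616684
top torch top 380 0.13382653191837915
  axis 0.03 [0.0006 0.0496] 88
  axis 0.07 [0.0005 0.0495] 80
top cuff ((569.7047729492188, 8.961441040039062), (61.598670959472656, 61.316001892089844))
lid slope [-0.0006389   0.05989741] 5141
```

View pics/fin.png

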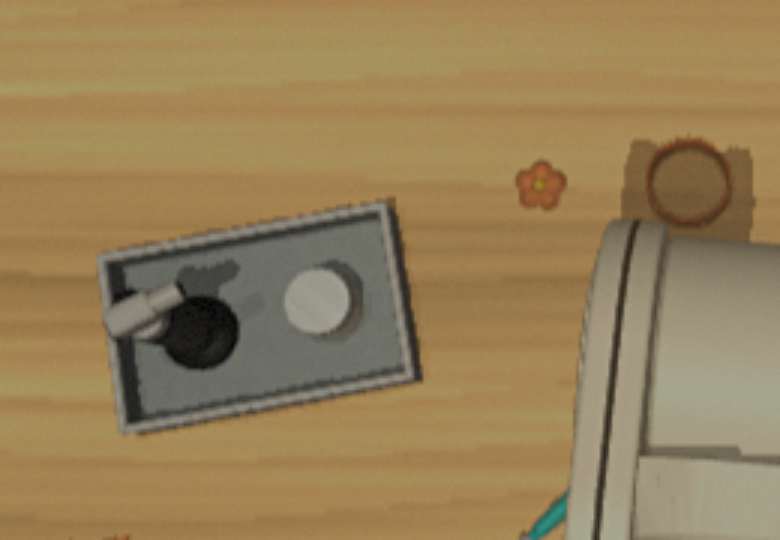

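The torch (200,332) and jar (318,300) stand upright inside the tray, and the cuff (689,182) is where it was. The lid is flat and the arm touches nothing, so I'm handing the job in.

```bash
python3 -c "
from h import *
print(robot.finish_job())"
```

```text
the job is handed in; nothing more can be done
None
```

Both kits are made up and the job is handed in at about 36 s of the 149 s allowed. The interface gave no verdict, so this rests on my own last measurements.

- **Doming kit:** I opened the lid by its knob, which stood ajar by about 0.14 rad at the start. I laid the block and the larger dark-grey punch (96 x 18 mm) on the case floor, seen flat there before the lid closed. The shut lid measured level, its slope under 0.003.
- **Soldering kit:** The torch stands in the tray at about (0, +0.05) m and the jar at about (0, -0.05) m in the tray's frame. The torch's axis is vertical within about 0.2 mm over 40 mm. Each was lowered until the force showed it touching the floor.
- **Cuff:** It is within about 0.5 mm of where it stood, in the top view.

**Disagreements:** the top camera read heights 1 to 2 mm above the side camera and the given sizes. The side camera's cuff position also differs by 2 mm from the top view's, about the stated calibration error. The final torch and jar tops read 1 mm or less over the expected height in the side view and up to 2 mm over in the top view. No check failed.

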